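Lock the fit-up parts in the chest

TASK

Put every fit-up part lying on the bench (blackened synchro cone, tan gear knob, nickel-plated caliper jaw set, dowel pins - as many as are there) into the green chest and then shut its lid fully. Then dial the combination by carrying the dial's finger knob round: clockwise, going past the red tab once and stopping the pointer at it on the second arrival; back anticlockwise, past the yellow tab once and stopping at it on the second arrival; then clockwise straight to the blue tab, resting about half a second on each stop and never running far past the red or yellow stop. Finally slide the red-gripped bolt fully home over the lid, with the dial left at the blue tab, and do not disturb the brass ring or the dark gear blank.

Things in the scene. Friction and masses are not known exactly. Their poses are not given: they have to be found in the camera images.
- chest: Green steel parts chest, fixed to the bench, with a grey lock case built on to its right flank (-y). Frame: origin on the bench under the middle of the open box, x away from the robot towards the hinge, y to the left, z up; it stands turned up to 0.1 rad. Box 210 (x) x 270 (y) x 90 mm high, walls and floor 5 mm, open on top. Lock case 210 (x) x 150 (y) x 85 mm high, its centre at (0, -210) mm. On the case: the dial at (-30, -210) mm and the bolt near (82, -200) mm.
- lid (a joint): Hinge of the chest's lid, rad: 0 shut, grows as it opens, starts propped open at about 1.5 to 1.72 (limit 1.8). Friction holds it wherever it is left (about 0.42 N m plus its 0.25 kg weight to move), so it must be pushed all the way down. The lid is a flat plate 210 x 270 x 8 mm, no catch.
- lid_hinge (a point): Middle of the lid's hinge line, at the chest's far (+x) rim, 90 mm above the bench; the hinge line is the chest's y axis. The lid's underside lies on this point's level when shut.
- lid_edge (a point): Middle of the lid's free edge, on its outer face (upper face when shut), 210 mm from the hinge; about 300 mm above the bench when open.
- dial (a joint): Dial angle, rad, counting over several turns; grows CLOCKWISE seen from above; starts between -0.5 and 0.5. 0: pointer towards the chest's -x (the robot). Stays where it is left (friction about 0.06 N m). Limits -12 to 16 are never needed.
- dial_axis (a point): Point on the dial's vertical axis, 115 mm above the bench. The dial is a black disc of radius 50 mm, its top 101 mm above the bench, on a bright plate.
- pointer_tip (a point): Tip of the white pointer on the dial's rim, 50 mm from the axis; the finger knob stands on the same radius.
- dial_knob (a point): Middle (at grip height, 121 mm above the bench) of the steel finger knob standing on the dial: an upright round post of diameter 18 mm, from 101 to 135 mm above the bench, 34 mm from the dial's axis, a sleeve that spins freely on its own pin, so that it can be gripped and carried round the axis in circles without turning the hand.
- mark_red (a point): Inner end of the red tab, 50 mm from the dial's axis, where the pointer tip must come to rest. The tab is a red block 18 x 12 x 12 mm lying radially just outside the dial's rim (seen only, nothing to bump into). As a dial angle it lies between 1.0 and 1.8 (first arrival); the second arrival is one turn (2 pi) higher.
- mark_yellow (a point): Inner end of the yellow tab, 50 mm from the dial's axis, where the pointer tip must come to rest. The tab is a yellow block 18 x 12 x 12 mm lying radially just outside the dial's rim (seen only, nothing to bump into). As a dial angle it lies between 3.58 and 4.38 on the first arrival anticlockwise from the red stop, and one turn lower, -2.7 to -1.9, on the second.
- mark_blue (a point): Inner end of the blue tab, 50 mm from the dial's axis, where the pointer tip must come to rest. The tab is a blue block 18 x 12 x 12 mm lying radially just outside the dial's rim (seen only, nothing to bump into). As a dial angle it lies between -0.6 and 0.4 on the first arrival clockwise from the yellow stop.
- bolt (a joint): Travel of the bolt, m: starts at 0 to 0.008, fully thrown at its stop 0.04. It slides along the chest's +y, out over the lid's right edge, and stays where it is left (about 2 N).
- bolt_grip (a point): Upper part of the bolt's upright red square grip, 18 x 18 mm, standing from about 110 to 150 mm above the bench; this point is 135 mm above the bench.
- cone: Blackened steel synchro cone, a solid round part: upper rim diameter 62 mm, tapering to 48 mm at the foot, 38 mm high, about 0.35 kg. z along its axis, up at the start. Origin at its centre. May be absent (None).
- knob: Tan bakelite gear knob with a brass-ringed foot: 62 mm high, widest diameter 53 mm at 10 mm above the origin, foot 41 mm, neck 36 mm at 14 mm below the origin, 0.12 kg. z along its axis, up at the start. Origin at its centre. May be absent (None).
- jaws: Nickel-plated caliper jaw set, a flat U, 18 mm thick: beam 110 (x) x 20 (y) mm centred on the origin, two jaws 18 mm wide standing out from its ends to y = +42 mm. z is the thickness direction, up at the start; about 0.25 kg. Origin at its centre. May be absent (None).
- pin1: Large steel dowel pin, 92 mm long along its x, diameter 24 mm, with a 27 mm square head 8 mm thick at either end (so it does not roll), 0.3 kg, lying down at the start. Origin at its centre. May be absent (None).
- pin2: Large steel dowel pin, 92 mm long along its x, diameter 24 mm, with a 27 mm square head 8 mm thick at either end (so it does not roll), 0.3 kg, lying down at the start. Origin at its centre. May be absent (None).
- bearing: Brass bearing ring, 60 mm across, 22 mm high, standing among the parts; not to be moved. Origin under its centre.
- gearwheel: Dark gear blank 84 mm across, 34 mm high, beyond the chest's far left corner; not to be moved. Origin under its centre.

How it is judged:
By the outcome, as a careful person would: the job done as asked, in the order asked, and still so for the second after the job is handed in, with the robot touching nothing.
Of cone, knob, jaws, pin1, pin2 only 2 to 4 are there at a start; the rules pass over those that are not, and their reading is None.
At some moment in a run one of cone, jaws, pin1, pin2 may be knocked a few centimetres aside while the robot is not near it.
Once in a run the grip may slacken for a moment while it holds something.
It also fails if it takes over 210 s, if anything falls off the work surface, if the arm or the gripper's body presses on something with over 40 N, if the wrist force passes 120 N, or if a joint passes its speed limit or range.

ROBOT

A 7-joint arm with a two-finger parallel gripper is mounted at the origin on the work surface. World frame = base frame: x ahead of the robot, y to its left, z up, the work surface at z = 0. Lengths are in m, angles in rad, forces in N, time in s.
With the tool pointing down it reaches from about 0.425 to 0.95 m from the base axis. Payload 4.7 kg.
Tool frame: the origin (TCP) lies at the very end of the fingers, on their centre line; the grasp point (between the pads) lies arm.hold_point_z behind it (arm.hold_point_z is the distance from the TCP to the grasp point, in m); z points along the fingers, y is the line along which they close (so a half turn about z gives the same grasp; the last joint's range is limited). The gripper opens to 87 mm and grips with 3 to 60 N. Pads are 19 mm wide; open, the fingers measure 117 mm over their backs; the gripper's body (75 mm by 190 mm) begins 51 mm behind the grasp point.
Start: joints at [-1.17, 0.469, -0.049, 1.532, 0.024, 1.141, -0.082], TCP at [0.281, 0.614, 0.223] pointing down, gripper open.
Joint ranges: [-2.59, 2.59], [-0.33, 1.99], [-1.39, 1.29], [0.1, 2.45], [-1.04, 4.18], [0.21, 1.99], [-2.66, 2.66]. Speed limits (rad/s): [2.57, 2.57, 3.14, 3.14, 3.14, 3.14, 3.14].

INTERFACE

Orientations are given as a rotation vector (axis times angle).
In Python, from station import sensors, cams, arm gives the robot as it stands.
- The arm moves only by the shell command python3 -m jog 'ROWS' [FORCE]. ROWS is JSON, a list of rows, each a list of 7 numbers: the shift along the tool's x, y, z each as a share of 50 mm, from -1 to 1, then the turn, a rotation vector about the tool's x, y, z each as a share of 0.1 rad, from -1 to 1, then the gripper command: -1 is shut, 1 is fully open, values between are in proportion. In form: [[x, y, z, wx, wy, wz, jaw], ...]. A call has 1 to 10 rows; each row shifts and turns the commanded pose from where the row before left it, along the tool's axes as they then stand; what a row does not reach is not made up. A row lasts 1/8 s, in which the tool goes at most 62.5 mm and 10.7 degrees, less where a joint would pass 70% of its speed; a pose out of reach is approached as far as the arm can. A call with a number of a shift or a turn outside -1 to 1 is refused whole. A call with a gripper value outside its range is refused whole. The fingers move at their own pace and stop on an object; FORCE is the grip in N (left out, the last holds). Time passes only in rows, so rows that do not move let the fingers close. It gives the time, the measured TCP pose, the force, the opening and the grip force at its end, in the units of the state.
- sensors.sense(): the state, without advancing time (a new reading comes with each control period).
- cams.camera(name): name is "side" or "top" or "wrist"; returns (picture, depth): 400x640x3 uint8, blue, green, red; 400x640 float32, m along the optical axis (not along the pixel's ray), 0 where there is no reading.
- cams.calibration(name): a dict with "camera_matrix" (3x3 intrinsics, pixels), "R" (3x3) and "t" (3): a world point X has camera coordinates R X + t; the wrist camera has in their place "mount" (4x4, takes a point from camera to tool coordinates, whose origin is the TCP and whose axes are the flange's). Camera axes: x right, y down, z forward; pixel columns grow to the right and rows downward; lengths in m; the calibration is good to about 2 mm. The wrist camera is an equidistant fisheye: a pixel r from the principal point sees the ray r / f radians off the axis. A picture is of the moment at which its call begins: read the wrist's pose just before it. calibration takes no time and is no camera call.
- arm.job_done(): hands the job in; it is judged then, once.
The state is a dict: "time": time; "joint_pos": joint angles; "qd": joint speeds; "tau": joint torques, N m; "position": TCP position; "eef_rot": TCP orientation; "ft_force": force on the tool from outside, world axes, zero at the start; "wrist_torque": the same for the moment, N m; "width": opening from 0.0 (shut) to 1.0 (fully open); "gripper_force": force on a finger pad.
Only numpy, scipy, OpenCV 4.12 (cv2) and the standard library are available. Lean on these libraries where they do the work, as an engineer would, in place of code of your own. Each camera call takes 0.05 s, during which the arm holds its last target. There are 200 camera calls.

## Working session

There is one attempt and no reset: what is moved stays moved. The work goes in short steps, Python scripts to look and compute and a shell command to move; the robot and the scene stay as the last step left them, time stands still between calls to the robot, and variables do not carry over. Pictures are saved under pics/ and viewed, at most 17 in all, crops included, and the job is handed in when it is done.

```bash
ls; mkdir -p pics; python3 - <<'E'
from station import sensors,cams,arm
import cv2,numpy as np
print(sensors.sense(),arm.hold_point_z)
for n in ("top","side"):
    p,d=cams.camera(n); cv2.imwrite(f"pics/{n}0.png",p); np.save(f"pics/{n}0.npy",d); print(n,cams.calibration(n))
print(cams.calibration("wrist"))
E
```

```text
pics
{'time': 0.0, 'joint_pos': array([-1.16992904,  0.46943206, -0.04858998,  1.53368662,  0.02413703,
        1.1409673 , -0.08233485]), 'qd': array([-0.00069499, -0.00109509, -0.00131665, -0.00167291, -0.0008095 ,
        0.00092555, -0.00016125]), 'tau': array([ 6.75021784e-04, -5.07993901e+01, -8.05748301e-02, -2.36145151e+01,
       -6.13977271e-02,  3.80701781e-02,  2.09082727e-04]), 'position': array([0.28100254, 0.61308209, 0.22150883]), 'eef_rot': array([-6.69816769e-01, -3.06904424e+00,  2.95620128e-03]), 'ft_force': array([0.13336937, 0.13459692, 0.38752561]), 'wrist_torque': array([-0.01674405, -0.02749011, -0.02682671]), 'gripper_force': 0.0, 'width': 0.9985558586237039} 0.0187
top {'camera_matrix': array([[443.53373008,   0.        , 328.61762441],
       [  0.        , 443.53373008, 194.61982839],
       [  0.        ,   0.        ,   1.        ]]), 'R': array([[ 0.00732537, -0.99988109,  0.0135699 ],
       [-0.99081637, -0.00908987, -0.13490847],
       [ 0.13501577, -0.01245702, -0.99076514]]), 't': array([-0.0025537 ,  0.56801514,  1.37138334])}
side {'camera_matr
[... 187 characters left out ...]
0.66167461, -0.00395029],
       [-0.36162715, -0.40476588, -0.83987522],
       [ 0.55412517,  0.63115076, -0.54276515]]), 't': array([-0.41021397,  0.30441751,  0.78693098])}
{'camera_matrix': array([[309.70691629,   0.        , 323.87484029],
       [  0.        , 309.70691629, 201.01369912],
       [  0.        ,   0.        ,   1.        ]]), 'mount': array([[-6.57303021e-04, -9.53486262e-01, -3.01435759e-01,
         8.31442272e-02],
       [ 9.99999784e-01, -6.22890603e-04, -2.10277795e-04,
        -3.41178873e-04],
       [ 1.27354871e-05, -3.01435832e-01,  9.53486465e-01,
        -1.62244704e-01],
       [ 0.00000000e+00,  0.00000000e+00,  0.00000000e+00,
         1.00000000e+00]])}
```

View pics/top0.png

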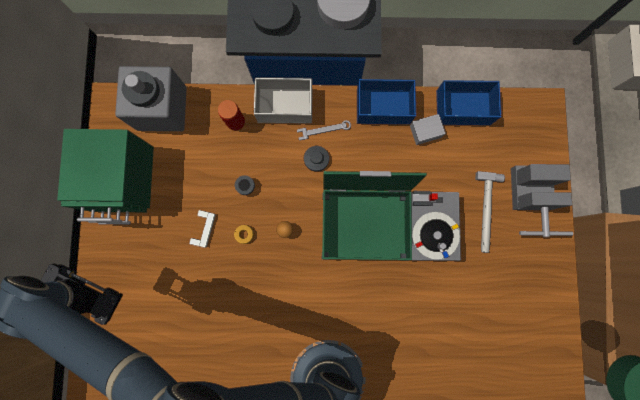

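View pics/side0.png

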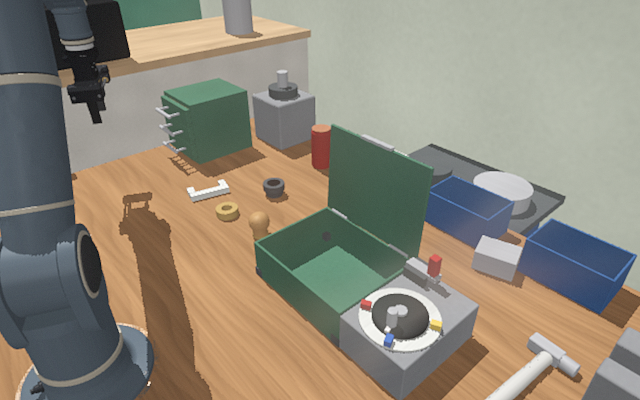

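The top view shows jaws (203,228), bearing (243,234), tan knob (286,230), cone (245,186), gear blank (316,158), chest with dial (437,236) and bolt (432,197). No pins are visible.

```bash
cat > h.py <<'E'
from station import sensors,cams,arm
import cv2,numpy as np
from scipy.spatial.transform import Rotation as Ro
def ray(name,uv,T=None):
    "camera centre and unit rays (world) for Nx2 pixels"
    c=cams.calibration(name);K=c["camera_matrix"];uv=np.atleast_2d(np.float64(uv))
    a=(uv-[K[0,2],K[1,2]])/[K[0,0],K[1,1]]
    if name!="wrist":
        d=np.c_[a,np.ones(len(a))]@c["R"];o=-c["R"].T@c["t"]
    else:
        r=np.linalg.norm(a,axis=1)+1e-9
        d=np.c_[a*(np.sin(r)/r)[:,None],np.cos(r)]
        M=T@c["mount"];d=d@M[:3,:3].T;o=M[:3,3]
    return o,d
def plane(name,uv,z,T=None):
    o,d=ray(name,uv,T);return o+d*((z-o[2])/d[:,2])[:,None]
def cloud(name,D,T=None):
    v,u=np.mgrid[:400,:640];o,d=ray(name,np.c_[u.ravel(),v.ravel()],T)
    if name=="wrist":
        f=(T@cams.calibration(name)["mount"])[:3,2];d=d/np.maximum(d@f,.05)[:,None]
    P=o+d*D.ravel()[:,None];P[D.ravel()==0]=np.nan
    return P.reshape(400,640,3)
def pose():
    s=sensors.sense();T=np.eye(4);T[:3,:3]=Ro.from_rotvec(s["eef_rot"]).as_matrix();T[:3,3]=s["position"];return T
def to(p,yaw=None):
    "rows-units from present pose to world point p for TCP; yaw = world heading of tool y axis"
    T=pose();d=T[:3,:3].T@(np.array(p)-T[:3,3])
    print("tcp",T[:3,3].round(4),"y-heading",round(np.arctan2(T[1,1],T[0,1]),3),"x-heading",round(np.arctan2(T[1,0],T[0,0]),3),"zaxis",T[:3,2].round(3))
    print(" shift units(50mm)",(d/.05).round(2), end=" ")
    if yaw is not None:
        y=T[:3,:3].T@np.array([np.cos(yaw),np.sin(yaw),0]);a=np.arctan2(-y[0],y[1]);a=(a+np.pi/2)%np.pi-np.pi/2
        print("turn units(0.1)",round(a/.1,2),"j7",sensors.sense()["joint_pos"][6].round(2))
    else: print()
E
python3 - <<'E'
from h import *
p=cv2.imread("pics/top0.png");C=cloud("top",np.load("pics/top0.npy"))
hsv=cv2.cvtColor(p,cv2.COLOR_BGR2HSV)
def rep(n,r,zmin):
    x0,x1,y0,y1=r;c=C[y0:y1,x0:x1].reshape(-1,3);m=c[:,2]>zmin;c=c[m]
    q=np.float32(c[:,:2]);print(n,len(q),"mean",c.mean(0).round(4),"z50/98",np.percentile(c[:,2],[50,98]).round(3),"minrect",cv2.minAreaRect(q))
print("table z",np.nanmedian(C[270:290,100:150,2]))
rep("cone",(228,262,168,204),.012);rep("jaws",(183,222,200,255),.009);rep("bear",(228,258,218,252),.01);rep("knob",(270,302,212,250),.012);rep("gear",(298,335,140,178),.015)
for n,lo,hi in (("red",(0,120,90),(8,255,255)),("yel",(20,120,120),(35,255,255)),("blue",(105,120,90),(130,255,255))):
    m=cv2.inRange(hsv,lo,hi);m[:,:405]=0;m[:,465:]=0;m[:185]=0;m[265:]=0
    k,l,st,ce=cv2.connectedComponentsWithStats(m)
    for i in range(1,k):
        if st[i,4]>6: print(n,st[i],ce[i].round(1),np.nanmean(C[l==i],0).round(4))
# chest: rim points
c=C[180:265,315:470].reshape(-1,3)
r=c[(c[:,2]>.07)&(c[:,2]<.096)];print("case/rim",cv2.minAreaRect(np.float32(r[:,:2])),r[:,2].mean())
top=c[(c[:,2]>.08)&(c[:,2]<.0875)];print("case",cv2.minAreaRect(np.float32(top[:,:2])))
E
```

```text
table z 0.000158036303642195
cone 314 mean [0.5975 0.271  0.0372] z50/98 [0.038 0.044] minrect ((0.5979889035224915, 0.27135977149009705), (0.061581987887620926, 0.060275353491306305), 23.532581329345703)
jaws 355 mean [0.4577 0.3981 0.0176] z50/98 [0.018 0.024] minrect ((0.4634752571582794, 0.39628440141677856), (0.08258078992366791, 0.12184233218431473), 82.86241149902344)
bear 227 mean [0.4425 0.2723 0.0214] z50/98 [0.022 0.028] minrect ((0.44194403290748596, 0.27242785692214966), (0.05706755071878433, 0.05820581689476967), 0.5360909104347229)
knob 222 mean [0.4571 0.1388 0.056 ] z50/98 [0.057 0.066] minrect ((0.4574613571166992, 0.1394575536251068), (0.04745517671108246, 0.05016527324914932), 89.95703125)
gear 567 mean [0.6754 0.0384 0.0625] z50/98 [0.023 0.3  ] minrect ((0.6567457914352417, 0.03971218690276146), (0.15270934998989105, 0.08047880232334137), 6.859602928161621)
red [429 193   9   7  54] [433.2 196.1] [ 0.5518 -0.3045  0.1449]
red [416 242   7   5  25] [418.8 244.1] [ 0.4122 -0.2688  0.1   ]
yel [452 224   7   6  28] [454.9 226.3] [ 0.4665 -0.3794  0.0995]
blue [443 251   6   7  26] [445.1 254.3] [ 0.3824 -0.3475  0.1   ]
case/rim ((0.4718687832355499, -0.18888260424137115), (0.42083537578582764, 0.21094191074371338), 89.6524658203125) 0.08686250043162823
case ((0.4712929427623749, -0.18870845437049866), (0.42010900378227234, 0.20967796444892883), 89.59046936035156)
```

```bash
python3 - <<'E'
import cv2
p=cv2.imread("pics/top0.png");cv2.imwrite("pics/top0c.png",cv2.resize(p[160:270,315:470],None,fx=5,fy=5,interpolation=cv2.INTER_CUBIC))
E
```

```text
(no output)
```

View pics/top0c.png

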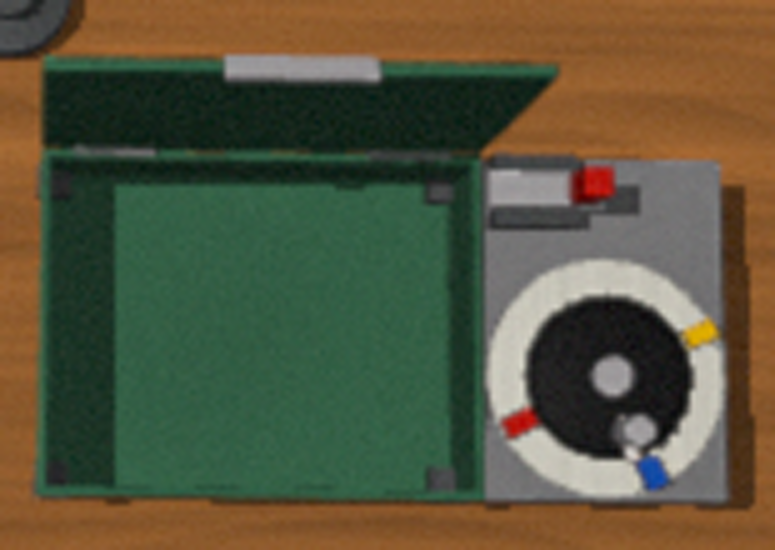

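Crop: box spans columns 40–485, with the case to its right. Dial centre is (612,377), finger knob (635,432), bolt grip (597,183), tabs red (520,424), yellow (700,332), blue (652,473). Next I'll go over the jaws.

```bash
python3 -c "
from h import *
to((.46,.398,.2))"
```

```text
tcp [0.281  0.6131 0.2216] y-heading 1.141 x-heading 2.712 zaxis [-0.001 -0.002 -1.   ]
 shift units(50mm) [-5.05 -2.42  0.44]
```

```bash
python3 -m jog '[[-0.85,-0.4,0.07,0,0,0,1],[-0.85,-0.4,0.07,0,0,0,1],[-0.85,-0.4,0.07,0,0,0,1],[-0.85,-0.4,0.07,0,0,0,1],[-0.85,-0.4,0.07,0,0,0,1],[-0.8,-0.42,0.07,0,0,0,1],[0,0,0,0,0,0,1],[0,0,0,0,0,0,1]]'; python3 - <<'E'
from h import *
T=pose();p,d=cams.camera("wrist");cv2.imwrite("pics/w1.png",p)
C=cloud("wrist",d,T);hsv=cv2.cvtColor(p,cv2.COLOR_BGR2HSV)
m=((C[...,2]>.010)&(C[...,2]<.03)&(abs(C[...,0]-.46)<.09)&(abs(C[...,1]-.398)<.09)).astype(np.uint8)
k,l,st,ce=cv2.connectedComponentsWithStats(m);i=1+np.argmax(st[1:,4]);q=np.float32(C[l==i][:,:2])
print(len(q),q.mean(0),cv2.minAreaRect(q),cv2.boxPoints(cv2.minAreaRect(q)))
to((.46,.398,.1))
t,_=cams.camera("top");cv2.imwrite("pics/top1.png",t)
E
```

```text
time: 1.1
position: [0.4598, 0.3989, 0.2013]
eef_rot: [-0.669, -3.068, -0.0]
ft_force: [-0.6, 0.4, -0.3]
width: 1.005
gripper_force: 0.0
2504 [0.455957  0.3984811] ((0.45955127477645874, 0.40437331795692444), (0.05291400104761124, 0.11063441634178162), 76.83914947509766) [[0.3996631  0.39120615]
 [0.5073917  0.36601627]
 [0.51943946 0.4175405 ]
 [0.41171086 0.44273037]]
tcp [0.4592 0.3996 0.2013] y-heading 1.143 x-heading 2.714 zaxis [-0.001  0.001 -1.   ]
 shift units(50mm) [-0.03 -0.02  2.03]
```

View pics/w1.png

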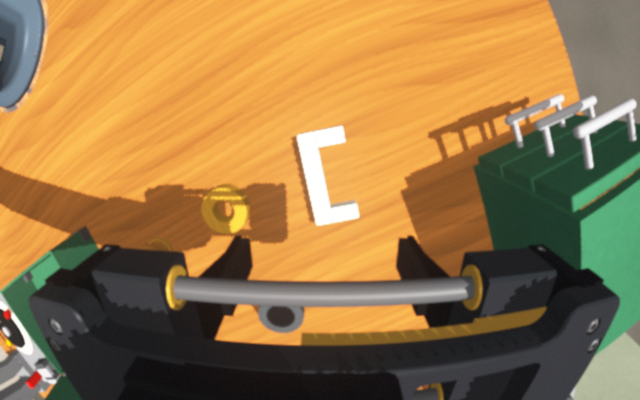

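View pics/top1.png

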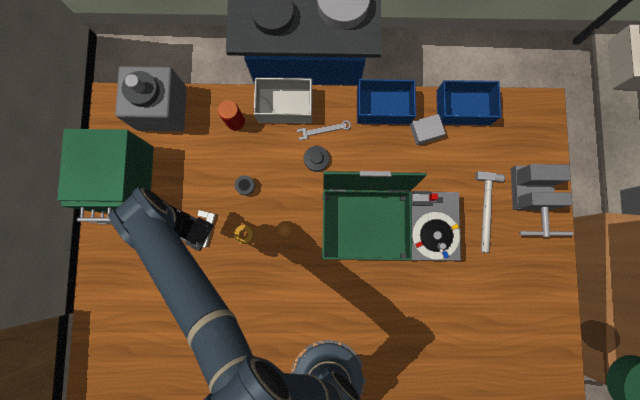

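The wrist view shows the U jaws (beam at (313,178), open side to the right) and the ring at (225,210). The top view shows no pins in the area the arm was hiding before.

```bash
python3 -c "
from h import *
to((.4558,.3883,.004),1.341)"
```

```text
tcp [0.4591 0.3999 0.2014] y-heading 1.144 x-heading 2.714 zaxis [-0.001  0.001 -1.   ]
 shift units(50mm) [-0.04 -0.24  3.95] turn units(0.1) -1.97 j7 0.37
```

```bash
python3 -m jog '[[-0.04,-0.24,0.5,0,0,0,1],[0,0,0.5,0,0,-1,1],[0,0,0.5,0,0,-0.97,1],[0,0,0.7,0,0,0,1],[0,0,0.5,0,0,0,1],[0,0,0.5,0,0,0,1],[0,0,0.4,0,0,0,1],[0,0,0.33,0,0,0,1],[0,0,0,0,0,0,1]]'; python3 -c "
from h import *
to((.4558,.3883,.004),1.341)"
```

```text
time: 2.33
position: [0.4559, 0.3869, 0.0039]
eef_rot: [-0.362, -3.119, 0.002]
ft_force: [0.3, -0.4, 0.5]
width: 1.001
gripper_force: 0.0
tcp [0.4559 0.3869 0.0039] y-heading 1.339 x-heading 2.91 zaxis [-0.002 -0.001 -1.   ]
 shift units(50mm) [ 0.01  0.03 -0.  ] turn units(0.1) -0.02 j7 0.55
```

```bash
python3 -m jog '[[0,0.03,0,0,0,0,-1],[0,0,0,0,0,0,-1],[0,0,0,0,0,0,-1],[0,0,0,0,0,0,-1],[0,0,0,0,0,0,-1],[0,0,-0.3,0,0,0,-1],[0,0,-0.6,0,0,0,-1],[0,0,-0.9,0,0,0,-1],[0,0,-0.9,0,0,0,-1],[0,0,-0.6,0,0,0,-1]]' 35; python3 -c "
from h import *
to((.465,-.185,.165),1.5708)"
```

```text
time: 3.58
position: [0.4582, 0.3887, 0.1737]
eef_rot: [0.365, 3.118, 0.005]
ft_force: [0.4, -0.5, 0.0]
width: 0.02
gripper_force: 0.0
tcp [0.4582 0.3887 0.1737] y-heading 1.338 x-heading 2.909 zaxis [ 0.003  0.003 -1.   ]
 shift units(50mm) [ -2.78 -11.13   0.14] turn units(0.1) -2.33 j7 0.55
```

```bash
cat > look.py <<'E'
from h import *
import sys
x,y,z0,z1,fn=*map(float,sys.argv[1:5]),sys.argv[5]
T=pose();p,d=cams.camera("wrist");cv2.imwrite(fn,p);C=cloud("wrist",d,T)
m=((C[...,2]>z0)&(C[...,2]<z1)&(abs(C[...,0]-x)<.1)&(abs(C[...,1]-y)<.1)).astype(np.uint8)
k,l,st,ce=cv2.connectedComponentsWithStats(m)
for i in range(1,k):
    if st[i,4]>150:
        q=np.float32(C[l==i][:,:2]);print(st[i],q.mean(0).round(4),cv2.minAreaRect(q),cv2.boxPoints(cv2.minAreaRect(q)).round(4).tolist())
E
python3 look.py .456 .39 .01 .03 pics/w2.png
```

```text
[ 313  131   51  100 2842] [0.4551 0.3985] ((0.4591664671897888, 0.4041472375392914), (0.051782816648483276, 0.10995247960090637), 77.08602905273438) [[0.39980000257492065, 0.3912000060081482], [0.5070000290870667, 0.36660000681877136], [0.5184999704360962, 0.4171000123023987], [0.4113999903202057, 0.4417000114917755]]
[226 172  20  40 421] [0.4411 0.2957] ((0.44199061393737793, 0.29611411690711975), (0.04543827101588249, 0.012221107259392738), 0.009691637940704823) [[0.41929998993873596, 0.30219998955726624], [0.41929998993873596, 0.28999999165534973], [0.46470001339912415, 0.28999999165534973], [0.46470001339912415, 0.30219998955726624]]
```

View pics/w2.png

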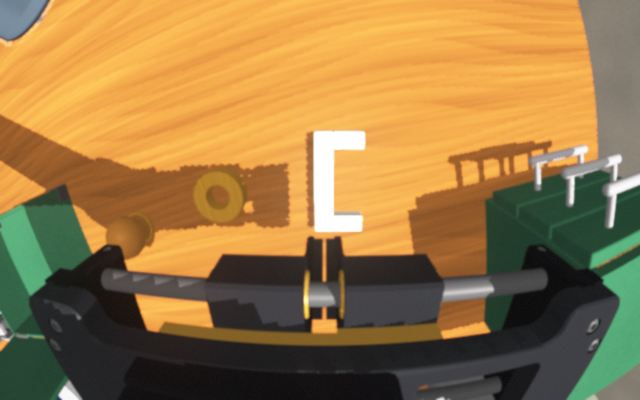

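The jaws are untouched (beam at (325,180)): I lifted before the fingers had closed. Repeating with a longer close from a narrower opening.

```bash
python3 -c "
from h import *
to((.4555,.3881,.004),1.341)"; python3 -m jog '[[0,0,0.3,0,0,0,0.1],[0,0,0.7,0,0,0,0.1],[0,0,0.5,0,0,0,0.1],[0,0,0.2,0,0,0,0.1],[0,0,0.2,0,0,0,0.1],[0,0,0.3,0,0,0,0.1]]'; python3 -c "
from h import *
to((.4555,.3881,.004),1.341);print(sensors.sense()['width'])"
```

```text
tcp [0.4597 0.3902 0.1774] y-heading 1.338 x-heading 2.909 zaxis [ 0.007  0.007 -1.   ]
 shift units(50mm) [ 0.09 -0.09  3.47] turn units(0.1) -0.03 j7 0.55
time: 4.38
position: [0.4581, 0.3887, 0.0601]
eef_rot: [0.365, 3.119, 0.003]
ft_force: [0.4, 0.8, -0.9]
width: 0.533
gripper_force: 0.0
tcp [0.4581 0.3887 0.0601] y-heading 1.338 x-heading 2.909 zaxis [ 0.001  0.001 -1.   ]
 shift units(50mm) [ 0.05 -0.03  1.12] turn units(0.1) -0.03 j7 0.55
0.5326127107765557
```

```bash
python3 -m jog '[[0.05,-0.03,0.4,0,0,0,0.1],[0,0,0.4,0,0,0,0.1],[0,0,0.3,0,0,0,0.1],[0,0,0.02,0,0,0,-1],[0,0,0,0,0,0,-1],[0,0,0,0,0,0,-1],[0,0,0,0,0,0,-1],[0,0,0,0,0,0,-1],[0,0,0,0,0,0,-1],[0,0,0,0,0,0,-1]]' 40
```

```text
time: 5.62
position: [0.4553, 0.388, 0.0048]
eef_rot: [0.365, 3.119, 0.002]
ft_force: [0.7, -0.4, 5.9]
width: 0.226
gripper_force: 40.0
```

```bash
python3 -m jog '[[0,0,0,0,0,0,-1],[0,0,-0.3,0,0,0,-1],[0,0,-0.6,0,0,0,-1],[0,0,-0.8,0,0,0,-1],[0,0,-0.8,0,0,0,-1],[0,0,-0.6,0,0,0,-1],[0,0,-0.3,0,0,0,-1],[0,0,0,0,0,0,-1]]' 40;  python3 -c "
from h import *
to((.465,-.185,.165),1.5708)"
```

```text
time: 6.62
position: [0.4548, 0.3872, 0.1745]
eef_rot: [0.365, 3.12, 0.001]
ft_force: [-0.0, 0.1, -2.4]
width: 0.226
gripper_force: 40.0
tcp [0.4548 0.3872 0.1745] y-heading 1.338 x-heading 2.909 zaxis [ 0.001  0.001 -1.   ]
 shift units(50mm) [ -2.84 -11.09   0.18] turn units(0.1) -2.33 j7 0.55
```

```bash
python3 -m jog '[[-0.15,-0.55,0,0,0,0,-1],[-0.25,-0.95,0,0,0,0,-1],[-0.25,-0.95,0,0,0,0,-1],[-0.25,-0.95,0,0,0,0,-1],[-0.25,-0.95,0,0,0,0,-1],[-0.25,-0.95,0,0,0,0,-1],[-0.25,-0.95,0,0,0,0,-1],[-0.25,-0.95,0,0,0,0,-1],[-0.25,-0.95,0,0,0,0,-1],[-0.25,-0.95,0,0,0,0,-1]]' 40
python3 -m jog '[[-0.25,-0.95,0,0,0,0,-1],[-0.2,-0.8,0,0,0,0,-1],[-0.1,-0.3,0,0,0,-0.7,-1],[0,0,0,0,0,-0.9,-1],[0,0,0,0,0,-0.73,-1],[0,0,0,0,0,0,-1],[0,0,0,0,0,0,-1]]' 40
python3 -c "
from h import *
to((.46,-.185,.04),1.565)"
```

```text
time: 7.88
position: [0.4651, -0.0845, 0.1725]
eef_rot: [-0.364, -3.117, 0.0]
ft_force: [0.1, 0.1, -3.6]
width: 0.222
gripper_force: 40.0
time: 8.75
position: [0.469, -0.189, 0.1731]
eef_rot: [-0.001, -3.14, -0.001]
ft_force: [-0.4, 0.3, -2.4]
width: 0.221
gripper_force: 40.0
tcp [ 0.469  -0.189   0.1731] y-heading 1.57 x-heading 3.141 zaxis [-0.002  0.    -1.   ]
 shift units(50mm) [0.18 0.08 2.66] turn units(0.1) 0.05 j7 1.95
```

```bash
python3 -m jog '[[0.1,0.25,0.3,0,0,0,-1],[0.08,0.22,0.6,0,0,0,-1],[0,0,0.7,0,0,0,-1],[0,0,0.6,0,0,0,-1],[0,0,0.4,0,0,0,-1],[0,0,0.1,0,0,0,-1],[0,0,0,0,0,0,-1],[0,0,0,0,0,0,-0.1],[0,0,0,0,0,0,-0.1],[0,0,0,0,0,0,-0.1]]' 40
python3 -m jog '[[0,0,0,0,0,0,-0.1],[0,0,-0.5,0,0,0,-0.1],[0,0,-0.7,0,0,0,-0.1],[0,0,-0.7,0,0,0,0.5],[0,0,-0.7,0,0,0,1],[0,0,-0.2,0,0,0,1],[0,0,0,0,0,0,1]]' 40
python3 look.py .465 -.155 .006 .05 pics/w3.png; python3 - <<'E'
from h import *
t,d=cams.camera("top");cv2.imwrite("pics/top2.png",t);C=cloud("top",d)
for n,x,y,zm in (("cone",.5975,.271,.025),("knob",.457,.139,.03)):
    m=(abs(C[...,0]-x)<.08)&(abs(C[...,1]-y)<.08)&(C[...,2]>zm)&(C[...,2]<.07);q=np.float32(C[m][:,:2])
    print(n,len(q),q.mean(0),cv2.minAreaRect(q))
to((.4571,.1395,.15),1.5708)
E
```

```text
time: 10.0
position: [0.4612, -0.1658, 0.0397]
eef_rot: [-0.0, 3.14, -0.0]
ft_force: [-1.5, -0.5, 0.1]
width: 0.426
gripper_force: 0.0
time: 10.88
position: [0.4606, -0.1657, 0.179]
eef_rot: [-0.0, 3.141, 0.0]
ft_force: [0.1, -0.5, 0.1]
width: 0.818
gripper_force: 0.0
[ 241  102   27  137 1549] [ 0.4334 -0.2432] ((0.4491475820541382, -0.24188348650932312), (0.01756720058619976, 0.15653462707996368), 85.51790618896484) [[0.37040001153945923, -0.24449999630451202], [0.5264999866485596, -0.25679999589920044], [0.527899980545044, -0.23919999599456787], [0.3718000054359436, -0.22699999809265137]]
[ 310  133   56  103 3043] [ 0.4599 -0.1562] ((0.46607476472854614, -0.15129366517066956), (0.06061432138085365, 0.11925533413887024), 89.98599243164062) [[0.40639999508857727, -0.18160000443458557], [0.5256999731063843, -0.18160000443458557], [0.5256999731063843, -0.12099999934434891], [0.4065000116825104, -0.12099999934434891]]
cone 307 [0.5978446  0.27152267] ((0.5985329747200012, 0.2717854976654053), (0.06032811105251312, 0.06098175048828125), 23.586753845214844)
knob 222 [0.45703578 0.13894881] ((0.45764830708503723, 0.1393832564353943), (0.05027400702238083, 0.047660958021879196), 2.247793674468994)
tcp [ 0.4598 -0.1654  0.1778] y-heading 1.571 x-heading -3.141 zaxis [-0.002  0.001 -1.   ]
 shift units(50mm) [0.05 6.1  0.56] turn units(0.1) 0.0 j7 1.9
```

View pics/w3.png

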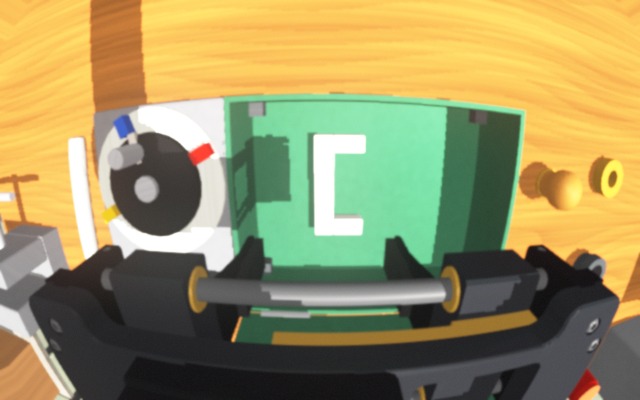

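Wrist view: the jaws lie flat in the box at (335,185), and the gear knob is outside at (562,190). Knob next.

```bash
python3 -m jog '[[0,0.5,0,0,0,0,1],[0,0.9,0,0,0,0,1],[0,0.95,0,0,0,0,1],[0,0.95,0,0,0,0,1],[0,0.95,0,0,0,0,1],[0.04,0.9,0,0,0,0,1],[0,0.7,0,0,0,0,1],[0,0.25,0,0,0,0,1],[0,0,0,0,0,0,1]]' 25; python3 look.py .457 .14 .03 .07 pics/w4.png;  python3 -c "
from h import *
to((.4585,.14,.017),1.5708)"
```

```text
time: 12.1
position: [0.4581, 0.139, 0.1781]
eef_rot: [0.002, -3.14, 0.002]
ft_force: [0.3, -0.8, -0.0]
width: 0.999
gripper_force: 0.0
[ 299  164   51   54 2100] [0.4536 0.1387] ((0.4562206268310547, 0.1394052654504776), (0.05046207085251808, 0.049333032220602036), 40.780128479003906) [[0.42100000381469727, 0.14159999787807465], [0.45320001244544983, 0.10419999808073044], [0.49140000343322754, 0.1371999979019165], [0.459199994802475, 0.1746000051498413]]
tcp [0.4583 0.138  0.1783] y-heading 1.57 x-heading 3.141 zaxis [-0.001 -0.001 -1.   ]
 shift units(50mm) [-0.01  0.04  3.23] turn units(0.1) -0.01 j7 1.19
```

```bash
python3 -m jog '[[0,0.04,0.4,0,0,0,1],[0,0,0.7,0,0,0,1],[0,0,0.7,0,0,0,1],[0,0,0.6,0,0,0,1],[0,0,0.5,0,0,0,1],[0,0,0.33,0,0,0,1],[0,0,0,0,0,0,1],[0,0,0,0,0,0,-1],[0,0,0,0,0,0,-1],[0,0,0,0,0,0,-1]]' 25
python3 -m jog '[[0,0,0,0,0,0,-1],[0,0,0,0,0,0,-1],[0,0,0,0,0,0,-1],[0,0,-0.3,0,0,0,-1],[0,0,-0.6,0,0,0,-1],[0,0,-0.8,0,0,0,-1],[0,0,-0.8,0,0,0,-1],[0,0,-0.4,0,0,0,-1],[0,0,0,0,0,0,-1]]' 25
python3 -c "
from h import *
to((.42,-.04,.05),1.5708)"
```

```text
time: 13.4
position: [0.459, 0.1413, 0.0182]
eef_rot: [-0.0, 3.14, 0.001]
ft_force: [0.6, -0.5, -0.2]
width: 0.744
gripper_force: 0.0
time: 14.52
position: [0.4595, 0.1418, 0.1645]
eef_rot: [-0.0, 3.138, 0.003]
ft_force: [-0.3, -0.5, -1.1]
width: 0.587
gripper_force: 24.9
tcp [0.4595 0.1418 0.1645] y-heading 1.571 x-heading -3.141 zaxis [ 0.004  0.002 -1.   ]
 shift units(50mm) [ 0.8  -3.64  2.28] turn units(0.1) 0.0 j7 1.19
```

```bash
python3 -m jog '[[0.05,-0.5,0,0,0,0,-1],[0.05,-0.8,0,0,0,0,-1],[0.05,-0.8,0,0,0,0,-1],[0.05,-0.8,0,0,0,0,-1],[0.05,-0.54,0,0,0,0,-1],[0,-0.2,0.2,0,0,0,-1],[0,0,0.6,0,0,0,-1],[0,0,0.7,0,0,0,-1],[0,0,0.6,0,0,0,-1],[0,0,0.4,0,0,0,-1]]' 25
python3 -c "
from h import *
to((.445,-.04,.032),1.5708)"
```

```text
time: 15.78
position: [0.4447, -0.0395, 0.035]
eef_rot: [0.003, -3.138, -0.001]
ft_force: [0.1, -0.2, -0.3]
width: 0.586
gripper_force: 24.9
tcp [ 0.4447 -0.0395  0.035 ] y-heading 1.573 x-heading -3.14 zaxis [-0.004  0.001 -1.   ]
 shift units(50mm) [-0.01 -0.01  0.06] turn units(0.1) 0.02 j7 1.65
```

```bash
python3 -m jog '[[0,0,0.06,0,0,0,-1],[0,0,0,0,0,0,0.45],[0,0,0,0,0,0,0.45],[0,0,0,0,0,0,0.45],[0,0,-0.3,0,0,0,0.45],[0,0,-0.7,0,0,0,0.45],[0,0,-0.8,0,0,0,1],[0,0,-0.8,0,0,0,1],[0,0,-0.3,0,0,0,1],[0,0,0,0,0,0,1]]' 25
python3 look.py .45 -.04 .015 .085 pics/w5.png;python3 - <<'E'
from h import *
t,d=cams.camera("top");C=cloud("top",d)
m=(abs(C[...,0]-.5975)<.1)&(abs(C[...,1]-.271)<.1)&(C[...,2]>.025)&(C[...,2]<.05);q=np.float32(C[m][:,:2])
print("cone",len(q),q.mean(0),cv2.minAreaRect(q))
to((.598,.272,.17),1.5708)
E
```

```text
time: 17.02
position: [0.4466, -0.0407, 0.1807]
eef_rot: [-0.0, 3.139, 0.001]
ft_force: [0.1, 0.6, -0.3]
width: 0.989
gripper_force: 0.0
[225 109 164   5 248] [ 0.3672 -0.0478] ((0.36729979515075684, -0.05869467556476593), (0.00281842821277678, 0.16183848679065704), 0.308361679315567) [[0.36550000309944153, 0.022199999541044235], [0.36629998683929443, -0.1395999938249588], [0.36910000443458557, -0.1395999938249588], [0.3682999908924103, 0.022199999541044235]]
[ 364  119   29  161 2296] [0.4473 0.0147] ((0.4619312584400177, 0.008070530369877815), (0.016046689823269844, 0.17546923458576202), 89.71041870117188) [[0.3741999864578247, 0.0005000000237487257], [0.5496000051498413, -0.00039999998989515007], [0.5497000217437744, 0.015699999406933784], [0.3741999864578247, 0.016499999910593033]]
[232 148  17  18 274] [ 0.4152 -0.1312] ((0.41546767950057983, -0.1315963864326477), (0.016605442389845848, 0.017823778092861176), 89.0997543334961) [[0.40639999508857727, -0.13979999721050262], [0.42419999837875366, -0.14000000059604645], [0.4244999885559082, -0.1234000027179718], [0.4066999852657318,
[... 283 characters left out ...]
899475, -0.017999999225139618], [0.42179998755455017, -0.012400000356137753]]
[239 227  16  17 154] [ 0.5036 -0.1301] ((0.507401704788208, -0.13155478239059448), (0.018702471628785133, 0.015366403385996819), 2.639657497406006) [[0.4977000057697296, -0.12430000305175781], [0.4984000027179718, -0.1396999955177307], [0.5170999765396118, -0.1387999951839447], [0.5163999795913696, -0.1234000027179718]]
cone 307 [0.59774077 0.2715673 ] ((0.5982083678245544, 0.27151551842689514), (0.061299920082092285, 0.06030474603176117), 23.637697219848633)
tcp [ 0.4452 -0.0407  0.1787] y-heading 1.571 x-heading -3.141 zaxis [-0.002  0.    -1.   ]
 shift units(50mm) [-3.06  6.25  0.17] turn units(0.1) 0.0 j7 1.6
```

View pics/w5.png

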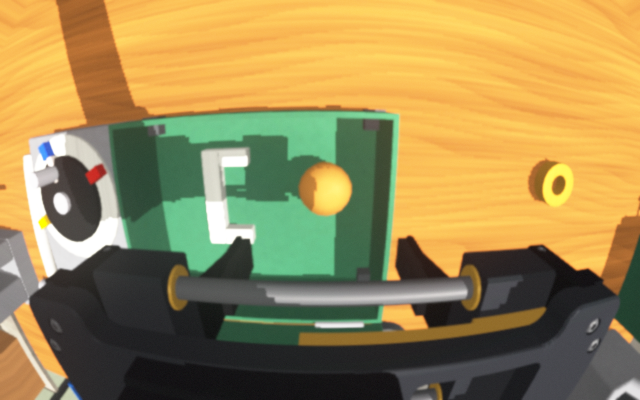

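Wrist view: the knob stands in the box at (325,190) beside the jaws at (230,195). Now the cone.

```bash
python3 -m jog '[[0,0.5,0,0,0,0,1],[0,0.9,0,0,0,0,1],[0,0.95,0,0,0,0,1],[0,0.95,0,0,0,0,1],[-0.5,0.9,0,0,0,0,1],[-0.8,0.8,0,0,0,0,1],[-0.8,0.7,0.1,0,0,0,1],[-0.7,0.4,0.1,0,0,0,1],[-0.26,0.15,0,0,0,0,1],[0,0,0,0,0,0,1]]' 35; python3 look.py .598 .272 .02 .05 pics/w6.png;  python3 -c "
from h import *
to((.599,.272,.013),1.5708)"
```

```text
time: 18.38
position: [0.5986, 0.2718, 0.1667]
eef_rot: [0.001, -3.138, 0.003]
ft_force: [-0.5, -0.5, -0.1]
width: 1.001
gripper_force: 0.0
[ 292  160   64   64 3107] [0.5968 0.271 ] ((0.5986717939376831, 0.27122312784194946), (0.061227113008499146, 0.06219218671321869), 71.20909118652344) [[0.5594000220298767, 0.2522999942302704], [0.6182000041007996, 0.2321999967098236], [0.6380000114440918, 0.29019999504089355], [0.5791000127792358, 0.3102000057697296]]
tcp [0.598  0.2713 0.1673] y-heading 1.571 x-heading -3.141 zaxis [-0.004 -0.002 -1.   ]
 shift units(50mm) [-0.03  0.02  3.09] turn units(0.1) 0.0 j7 1.08
```

```bash
python3 -m jog '[[0,0,0.4,0,0,0,1],[0,0,0.7,0,0,0,1],[0,0,0.7,0,0,0,1],[0,0,0.6,0,0,0,1],[0,0,0.45,0,0,0,1],[-0.02,0,0.27,0,0,0,1],[0,0,0,0,0,0,-1],[0,0,0,0,0,0,-1],[0,0,0,0,0,0,-1],[0,0,0,0,0,0,-1]]' 35
python3 -m jog '[[0,0,0,0,0,0,-1],[0,0,0,0,0,0,-1],[0,0,-0.3,0,0,0,-1],[0,0,-0.6,0,0,0,-1],[0,0,-0.8,0,0,0,-1],[0,0,-0.8,0,0,0,-1],[0,0,-0.6,0,0,0,-1],[0,0,-0.2,0,0,0,-1],[0,0,0,0,0,0,-1]]' 35
python3 -c "
from h import *
to((.508,-.065,.165),1.5708)"
```

```text
time: 19.68
position: [0.6006, 0.272, 0.0146]
eef_rot: [-0.0, 3.14, 0.001]
ft_force: [-0.5, -0.8, 3.3]
width: 0.705
gripper_force: 35.0
time: 20.8
position: [0.5998, 0.2717, 0.1784]
eef_rot: [0.0, -3.141, -0.0]
ft_force: [-0.3, -1.0, -2.5]
width: 0.703
gripper_force: 35.0
tcp [0.5998 0.2717 0.1784] y-heading 1.571 x-heading -3.141 zaxis [-0.  0. -1.]
 shift units(50mm) [ 1.84 -6.73  0.27] turn units(0.1) 0.0 j7 1.08
```

```bash
python3 -m jog '[[0.3,0,0,0,0,0,-1],[0.7,-0.2,0,0,0,0,-1],[0.6,-0.6,0,0,0,0,-1],[0.24,-0.9,0,0,0,0,-1],[0,-0.95,0,0,0,0,-1],[0,-0.95,0,0,0,0,-1],[0,-0.95,0,0,0,0,-1],[0,-0.9,0,0,0,0,-1],[0,-0.8,0,0,0,0,-1],[0,-0.45,0,0,0,0,-1]]' 35
python3 -c "
from h import *
print(sensors.sense()['width']);to((.508,-.065,.036),1.5708)"
```

```text
time: 22.05
position: [0.5059, -0.0652, 0.1772]
eef_rot: [-0.004, -3.138, 0.0]
ft_force: [-0.5, 0.8, -3.3]
width: 0.699
gripper_force: 35.0
0.6988554706365264
tcp [ 0.5059 -0.0652  0.1772] y-heading 1.568 x-heading 3.139 zaxis [-0.003 -0.    -1.   ]
 shift units(50mm) [-0.05  0.    2.82] turn units(0.1) -0.02 j7 1.65
```

```bash
python3 -m jog '[[-0.04,0,0.4,0,0,0,-1],[0,0,0.7,0,0,0,-1],[0,0,0.7,0,0,0,-1],[0,0,0.6,0,0,0,-1],[0,0,0.4,0,0,0,-1],[0,0,0.12,0,0,0,-1],[0,0,0,0,0,0,-1],[0,0,0,0,0,0,0.65],[0,0,0,0,0,0,0.65],[0,0,0,0,0,0,0.65]]' 35
python3 -m jog '[[0,0,-0.4,0,0,0,0.65],[0,0,-0.7,0,0,0,0.65],[0,0,-0.8,0,0,0,0.65],[0,0,-0.8,0,0,0,0],[0.3,0,-0.8,0,0,0,0],[0.3,0,-0.8,0,0,0,-1],[0,0,-0.6,0,0,0,-1],[0,0,0,0,0,0,-1],[0,0,0,0,0,0,-1]]' 35
python3 - <<'E'
from h import *
T=pose();p,d=cams.camera("wrist");cv2.imwrite("pics/w7.png",p)
p,d=cams.camera("top");cv2.imwrite("pics/top3.png",p)
p,d=cams.camera("side");cv2.imwrite("pics/side3.png",p)
C=cloud("side",d)
m=(C[...,0]>.55)&(C[...,0]<.64)&(C[...,1]>-.24)&(C[...,1]<0)&(C[...,2]>.11)&(C[...,2]<.32)
q=C[m]; A=np.c_[q[:,2]-.09,np.ones(len(q))];s=np.linalg.lstsq(A,q[:,0],rcond=None)[0];print("lid x=",s,"angle",np.pi/2+np.arctan(s[0]),q[:,2].max(),len(q))
to((.45,-.114,.35))
E
```

```text
time: 23.3
position: [0.5108, -0.0632, 0.0333]
eef_rot: [-0.0, 3.14, 0.0]
ft_force: [0.2, -0.0, -0.9]
width: 0.817
gripper_force: 0.0
time: 24.42
position: [0.4795, -0.0632, 0.2769]
eef_rot: [0.0, -3.141, -0.0]
ft_force: [-0.3, -0.3, 0.1]
width: 0.222
gripper_force: 0.0
lid x= [0.05003104 0.57496731] angle 1.6207856851573899 0.3063695269139724 7096
tcp [ 0.4794 -0.0632  0.2762] y-heading 1.571 x-heading -3.141 zaxis [-0.003  0.    -1.   ]
 shift units(50mm) [ 0.59 -1.02 -1.47]
```

View pics/w7.png

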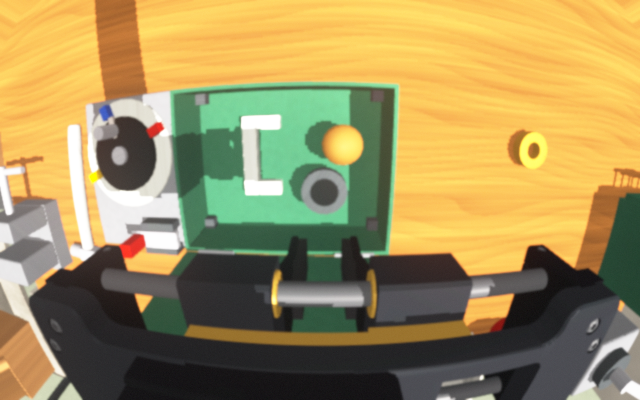

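All three parts are in the box: jaws (262,155), knob (343,145), cone (325,190). The lid stands at about 1.62 rad. Next I'll go up and over it, behind the lid.

```bash
python3 -m jog '[[0,-0.3,-0.6,0,0,0,-1],[0,-0.4,-0.7,0,0,0,-1],[-0.3,-0.3,-0.5,0,0,0,-1],[-0.8,0,0,0,0,0,-1],[-0.9,0,0,0,0,0,-1],[-0.9,0,0,0,0,0,-1],[-0.6,0,0,0,0,0,-1],[0,0,0,0,0,0,-1],[0,0,0,0,0,0,-1]]' 35; python3 -c "
from h import *
to((.65,-.114,.245),1.565)"
```

```text
time: 25.7
position: [0.6544, -0.1134, 0.3665]
eef_rot: [-0.0, -3.139, -0.0]
ft_force: [-0.0, -0.2, 0.6]
width: 0.005
gripper_force: 0.0
tcp [ 0.6544 -0.1134  0.3665] y-heading 1.571 x-heading 3.141 zaxis [-0.002  0.    -1.   ]
 shift units(50mm) [ 0.08 -0.01  2.43] turn units(0.1) 0.06 j7 1.74
```

```bash
python3 -m jog '[[0,0,0.4,0,0,0,-1],[0,0,0.7,0,0,0,-1],[0,0,0.7,0,0,0,-1],[0,0,0.5,0,0,0,-1],[0.2,0,0.13,0,0,0,-1],[0.5,0,0,0,0,0,-1],[0.43,0,0,0,0,0,-1],[0,0,0,0,0,0,-1]]' 35
python3 -m jog '[[0.3,0,0.01,0,0,0,-1],[0.3,0,0.01,0,0,0,-1],[0.3,0,0.06,0,0,0,-1],[0.3,0,0.08,0,0,0,-1],[0.3,0,0.12,0,0,0,-1],[0.27,0,0.12,0,0,0,-1],[0.26,0,0.18,0,0,0,-1],[0.25,0,0.18,0,0,0,-1],[0.21,0,0.23,0,0,0,-1],[0.21,0,0.23,0,0,0,-1]]' 35
python3 -c "
from h import *
to((.462,-.114,.184),1.565)"
```

```text
time: 26.7
position: [0.5975, -0.1137, 0.248]
eef_rot: [0.001, 3.139, 0.0]
ft_force: [0.1, 0.2, -0.3]
width: 0.006
gripper_force: 0.0
time: 27.95
position: [0.4626, -0.1132, 0.1841]
eef_rot: [0.0, -3.141, -0.0]
ft_force: [2.0, -0.6, 0.6]
width: 0.004
gripper_force: 0.8
tcp [ 0.4626 -0.1132  0.1841] y-heading 1.571 x-heading -3.141 zaxis [-0.001  0.    -1.   ]
 shift units(50mm) [ 0.01 -0.02  0.  ] turn units(0.1) 0.06 j7 1.77
```

```bash
python3 -m jog '[[0.17,0,0.26,0,0,0,-1],[0.17,0,0.26,0,0,0,-1],[0.11,0,0.29,0,0,0,-1],[0.11,0,0.29,0,0,0,-1],[0.05,0,0.3,0,0,0,-1],[0.04,0,0.3,0,0,0,-1],[0,0,0.05,0,0,0,-1],[0,0,0.05,0,0,0,-1],[0,0,0,0,0,0,-1]]' 35
python3 - <<'E'
from h import *
to((.43,-.114,.098))
p,d=cams.camera("side");C=cloud("side",d)
m=(C[...,0]>.37)&(C[...,0]<.57)&(C[...,1]>-.24)&(C[...,1]<0)&(C[...,2]>.085)&(C[...,2]<.15)
q=C[m]; A=np.c_[q[:,0]-.577,np.ones(len(q))];s=np.linalg.lstsq(A,q[:,2],rcond=None)[0];print("lid z",s,np.percentile(q[:,2],[5,50,95]),len(q))
E
```

```text
time: 29.08
position: [0.4304, -0.1134, 0.098]
eef_rot: [-0.0, -3.14, -0.002]
ft_force: [-11.8, 2.5, 39.6]
width: 0.003
gripper_force: 20.0
tcp [ 0.4304 -0.1134  0.098 ] y-heading 1.571 x-heading 3.141 zaxis [-0.002  0.001 -1.   ]
 shift units(50mm) [ 0.01 -0.01 -0.  ] 
lid z [-0.00646048  0.09818482] [0.09592813 0.09811669 0.10081337] 5358
```

```bash
python3 -m jog '[[0,0,-0.3,0,0,0,-1],[0,0,-0.7,0,0,0,-1],[0,-0.5,-0.8,0,0,0,-1],[0,-0.8,-0.8,0,0,0,0],[0,-0.8,-0.4,0,0,0,0],[0,-0.6,0,0,0,0,0],[0,0,0,0,0,0,0],[0,0,0,0,0,0,0]]' 35
python3 - <<'E'
from h import *
T=pose();p,d=cams.camera("wrist");cv2.imwrite("pics/w8.png",p);np.savez("pics/w8.npz",T=T,d=d)
C=cloud("wrist",d,T)
hsv=cv2.cvtColor(p,cv2.COLOR_BGR2HSV)
c=np.array([.4407,-.3236])
r=np.hypot(C[...,0]-c[0],C[...,1]-c[1])
for a,b in ((0,.005),(.005,.01),(.01,.014),(.014,.018),(.018,.024)):
    m=(r>=a)&(r<b)&np.isfinite(C[...,2]);print(a,b,m.sum(),np.percentile(C[m][:,2],[10,50,90]).round(4) if m.sum() else 0)
m=(r<.05)&(C[...,2]>.128)&(C[...,2]<.14);print("knob top",m.sum(),C[m].mean(0))
m=(r<.02)&(C[...,2]>.106)&(C[...,2]<.126);print("hub",m.sum(),C[m].mean(0))
m=(hsv[...,2]<60)&(r<.065)&(C[...,2]>.095)&(C[...,2]<.106);(x,y),R=cv2.minEnclosingCircle(np.float32(C[m][:,:2]));print("disc",m.sum(),x,y,R)
for n,lo,hi in (("red",(0,120,90),(8,255,255)),("yel",(22,120,120),(35,255,255)),("blue",(105,120,90),(130,255,255))):
    m=(cv2.inRange(hsv,lo,hi)>0)&(r<.085)&(r>.04)
    q=C[m];h=np.arctan2(q[:,1].mean()-c[1],q[:,0].mean()-c[0]);print(n,m.sum(),q.mean(0).round(4),"theta",np.pi-h-.006)
to((.44,-.324,.2),1.565)
E
```

```text
time: 30.12
position: [0.4306, -0.2472, 0.2439]
eef_rot: [0.001, -3.14, -0.002]
ft_force: [0.0, -1.0, -0.6]
width: 0.461
gripper_force: 0.0
0 0.005 80 [0.1062 0.1071 0.356 ]
0.005 0.01 432 [0.1065 0.3157 0.3567]
0.01 0.014 657 [0.1012 0.3214 0.3568]
0.014 0.018 887 [0.1007 0.324  0.3568]
0.018 0.024 1714 [0.1005 0.3252 0.3568]
knob top 291 [ 0.40705168 -0.33146677  0.1343215 ]
hub 346 [ 0.44025819 -0.32437457  0.10713513]
disc 1949 0.43792665004730225 -0.3239872455596924 0.04660215601325035
red 208 [ 0.4131 -0.2695  0.1108] theta 1.093099763400004
yel 195 [ 0.4659 -0.3795  0.0992] theta 4.282670273825202
blue 195 [ 0.3825 -0.3478  0.1004] theta 5.883252276332431
tcp [ 0.4308 -0.2469  0.2441] y-heading 1.573 x-heading -3.14 zaxis [-0.002  0.001 -1.   ]
 shift units(50mm) [-0.18 -1.54  0.88] turn units(0.1) 0.08 j7 2.06
```

View pics/w8.png

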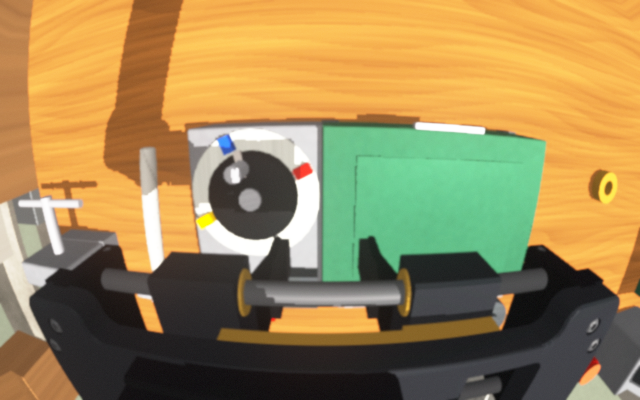

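Wrist view: the lid is shut over the box. The dial is at (250,198), its knob at (235,172), with tabs blue (226,144), red (303,171) and yellow (206,221). Now I'll measure the angles across all views.

```bash
python3 - <<'E'
from h import *
z=np.load("pics/w8.npz")
for name,fn,T in (("top","top0",None),("side","side0",None),("wrist","w8",z["T"])):
    p=cv2.imread(f"pics/{fn}.png");hsv=cv2.cvtColor(p,cv2.COLOR_BGR2HSV)
    v,u=np.mgrid[:400,:640];uv=np.c_[u.ravel(),v.ravel()]
    P=plane(name,uv,.101,T).reshape(400,640,3);r=np.hypot(P[...,0]-.4405,P[...,1]+.324)
    # disc + hub
    bright=(hsv[...,1]<70)&(hsv[...,2]>150)&(r>.045)&(r<.075)
    plate=np.float32(P[bright][:,:2])
    out=(r<.078)&((hsv[...,2]>140)) 
    Ph=plane(name,uv,.107,T).reshape(400,640,3);rh=np.hypot(Ph[...,0]-.4405,Ph[...,1]+.324)
    hm=((rh<.016)&(hsv[...,2]>85)).astype(np.uint8);k,l,st,ce=cv2.connectedComponentsWithStats(hm)
    hub=Ph[l==1+np.argmax(st[1:,4])].mean(0)[:2] if k>1 else np.nan
    dm=((r<.058)&(hsv[...,2]<75)).astype(np.uint8)
    hull=cv2.convexHull(np.float32(P[dm>0][:,:2]));e=cv2.fitEllipse(hull)
    print(name,"hub",hub,"disc",np.round(e[0],4),np.round(e[1],4))
    for n,lo,hi in (("red",(0,120,90),(8,255,255)),("yel",(20,120,120),(35,255,255)),("blue",(105,120,90),(130,255,255))):
        m=((cv2.inRange(hsv,lo,hi)>0)&(r<.08)&(r>.04)).astype(np.uint8)
        Q=P[m>0];q=cv2.minAreaRect(np.float32(Q[:,:2]))
        print("  ",n,m.sum(),Q.mean(0)[:2].round(4),"rect",np.round(q[0],4),np.round(q[1],4),end=" ")
        for c in ((.4405,-.3238),hub,e[0]):
            w=Q.mean(0)[:2];print(round(np.pi-np.arctan2(w[1]-c[1],w[0]-c[0]),3),end=" ")
        print()
E
```

```text
top hub [ 0.44054153 -0.32280787] disc [ 0.4393 -0.3222] [0.0957 0.0969]
   red 25 [ 0.4121 -0.2686] rect [ 0.4119 -0.2681] [0.0106 0.019 ] 1.097 1.089 1.102 
   yel 28 [ 0.4664 -0.3789] rect [ 0.4662 -0.3785] [0.012  0.0193] 4.273 4.28 4.267 
   blue 26 [ 0.3824 -0.3469] rect [ 0.3831 -0.3461] [0.0184 0.0122] 5.904 5.89 5.873 
side hub [ 0.44037127 -0.3241023 ] disc [ 0.4331 -0.3295] [0.0955 0.0991]
   red 58 [ 0.4094 -0.2704] rect [ 0.408  -0.2719] [0.0235 0.016 ] 1.044 1.048 1.189 
   yel 91 [ 0.4616 -0.3831] rect [ 0.4617 -0.383 ] [0.0201 0.0157] 4.371 4.367 4.224 
   blue 69 [ 0.3815 -0.3494] rect [ 0.3794 -0.3509] [0.0248 0.0121] 5.873 5.877 5.915 
wrist hub [ 0.44005456 -0.32420217] disc [ 0.4407 -0.322 ] [0.0918 0.1057]
   red 197 [ 0.4115 -0.2693] rect [ 0.4116 -0.2695] [0.0114 0.0182] 1.082 1.091 1.064 
   yel 205 [ 0.4651 -0.3787] rect [ 0.4652 -0.3789] [0.0126 0.0256] 4.29 4.281 4.306 
   blue 196 [ 0.3824 -0.3476] rect [ 0.3824 -0.3477] [0.0172 0.0132] 5.894 5.898 5.87
```

```bash
python3 -m jog '[[0.1,-0.4,0,0,0,0,0],[0.2,-0.8,0,0,0,0,0],[0.17,-0.49,0.3,0,0,0,0],[0,0,0.7,0,0,0,0],[0,0,0.5,0,0,0,0],[0,0,0,0,0,0,0],[0,0,0,0,0,0,0]]' 30; python3 -c "
from h import *
to((.4071,-.3314,.110));print(sensors.sense()['joint_pos'].round(2),sensors.sense()['width'])"
```

```text
time: 31.05
position: [0.4085, -0.3324, 0.1708]
eef_rot: [-0.002, 3.14, -0.001]
ft_force: [-0.5, 1.1, 0.1]
width: 0.505
gripper_force: 0.0
tcp [ 0.4085 -0.3324  0.1708] y-heading 1.572 x-heading -3.14 zaxis [ 0.001 -0.    -1.   ]
 shift units(50mm) [0.03 0.02 1.22] 
[ 0.32  0.29  0.35  1.96 -0.12  0.91  2.3 ] 0.5048814410079142
```

```bash
python3 -m jog '[[0.03,0.02,0.4,0,0,0,0],[0,0,0.5,0,0,0,0],[0,0,0.32,0,0,0,0],[0,0,0,0,0,0,-1],[0,0,0,0,0,0,-1],[0,0,0,0,0,0,-1],[0,0,0,0,0,0,-1],[0,0,0,0,0,0,-1],[0,0,0,0,0,0,-1]]' 30; python3 - <<'E'
from h import *
to((.4071,-.3314,.110))
f=lambda a:.68*np.array([np.cos(a),np.sin(a)])
def rows(a,b,n):
    s=np.linspace(a,b,n+1);return [(f(s[i+1])-f(s[i])).round(3).tolist() for i in range(n)]
print(rows(-.22,-.22+4*np.pi/2*.5,9)); print(rows(-.22+np.pi,7.373-2*np.pi+np.pi*0,6) )
E
```

```text
time: 32.17
position: [0.4067, -0.3322, 0.1097]
eef_rot: [-0.0, 3.14, -0.001]
ft_force: [-0.2, -0.1, 5.8]
width: 0.198
gripper_force: 30.0
tcp [ 0.4067 -0.3322  0.1097] y-heading 1.571 x-heading -3.141 zaxis [ 0.001 -0.001 -1.   ]
 shift units(50mm) [-0.01  0.02 -0.01] 
[[0.011, 0.236], [-0.071, 0.225], [-0.143, 0.188], [-0.199, 0.127], [-0.23, 0.052], [-0.234, -0.03], [-0.21, -0.109], [-0.16, -0.174], [-0.091, -0.218]]
[[0.075, 0.193], [0.13, 0.161], [0.172, 0.115], [0.199, 0.058], [0.207, -0.005], [0.196, -0.067]]
```

```bash
python3 -m jog '[[0.011,0.236,0,0,0,0,-1],[-0.071,0.225,0,0,0,0,-1],[-0.143,0.188,0,0,0,0,-1],[-0.199,0.127,0,0,0,0,-1],[-0.23,0.052,0,0,0,0,-1],[-0.234,-0.03,0,0,0,0,-1],[-0.21,-0.109,0,0,0,0,-1],[-0.16,-0.174,0,0,0,0,-1],[-0.091,-0.218,0,0,0,0,-1],[0,0,0,0,0,0,-1]]' 30; python3 -c "
from h import *
T=pose();c=np.array([.4403,-.324]);d=T[:2,3]-c;print('r',np.hypot(*d),'phi',np.pi-np.arctan2(d[1],d[0]));to((.4403+.034*np.cos(.22),-.324+.034*np.sin(.22),.11))"
```

```text
time: 33.42
position: [0.473, -0.3169, 0.1097]
eef_rot: [-0.0, 3.141, -0.0]
ft_force: [-1.6, -1.2, 7.5]
width: 0.196
gripper_force: 30.0
r 0.033457656858266425 phi 2.926824894950391
tcp [ 0.473  -0.3169  0.1097] y-heading 1.571 x-heading -3.141 zaxis [ 0.001 -0.    -1.   ]
 shift units(50mm) [-0.01  0.01 -0.01]
```

```bash
python3 -m jog '[[-0.011,-0.236,0,0,0,0,-1],[0.071,-0.225,0,0,0,0,-1],[0.143,-0.188,0,0,0,0,-1],[0.199,-0.127,0,0,0,0,-1],[0.23,-0.052,0,0,0,0,-1],[0.234,0.03,0,0,0,0,-1],[0.21,0.109,0,0,0,0,-1],[0.16,0.174,0,0,0,0,-1],[0.091,0.218,0,0,0,0,-1],[0,0,0,0,0,0,-1]]' 30; cat > phi.py <<'E'
from h import *
s=sensors.sense();T=pose();c=np.array([.43995,-.3244]);d=T[:2,3]-c;print('xy',T[:2,3].round(4),'r',np.hypot(*d),'phi',np.pi-np.arctan2(d[1],d[0]),s['width'],s['gripper_force'])
E
python3 phi.py
```

```text
time: 34.67
position: [0.4062, -0.3305, 0.1097]
eef_rot: [-0.002, 3.141, 0.002]
ft_force: [1.6, 1.3, 9.5]
width: 0.199
gripper_force: 30.0
xy [ 0.4062 -0.3305] r 0.03428212411169609 phi 6.104527811724305 0.1994947714959915 29.99997672624886
```

```bash
python3 -m jog '[[0.012,0.22,0,0,0,0,-1],[-0.06,0.21,0,0,0,0,-1],[-0.12,0.18,0,0,0,0,-1],[-0.13,0.1,0,0,0,0,-1],[0,0,0,0,0,0,-1]]' 30;python3 phi.py; python3 - <<'E'
from h import *
T=pose();p,d=cams.camera("wrist");cv2.imwrite("pics/w9.png",cv2.resize(p[100:300,200:450],None,fx=3,fy=3));cv2.imwrite("pics/w9f.png",p)
p,d=cams.camera("side");cv2.imwrite("pics/s9.png",cv2.resize(p[260:380,320:480],None,fx=4,fy=4,interpolation=cv2.INTER_CUBIC))
E
```

```text
time: 35.3
position: [0.4206, -0.2961, 0.1097]
eef_rot: [0.001, -3.141, -0.0]
ft_force: [0.7, 0.1, 10.0]
width: 0.199
gripper_force: 30.0
xy [ 0.4206 -0.2961] r 0.034288492746787615 phi 0.97285162923776 0.19911010674926563 30.00025555025786
```

View pics/w9.png

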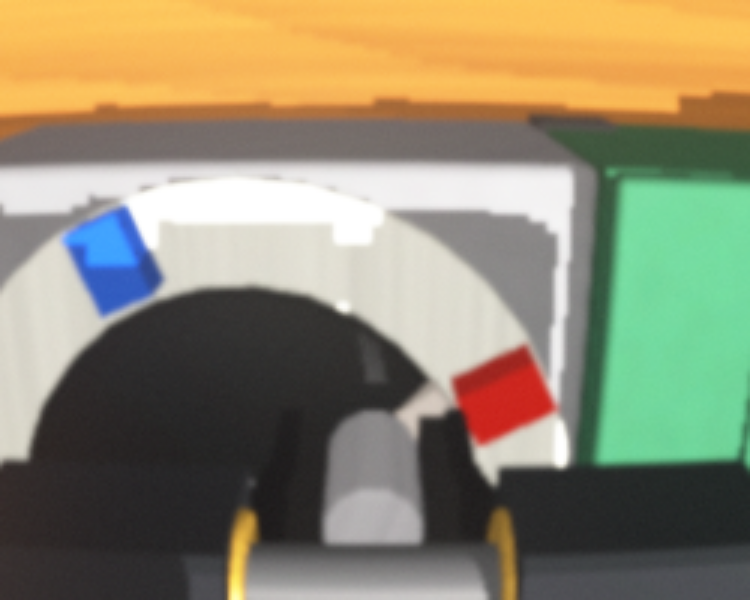

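The pointer (white, at (428,408)) is short of the red tab (inner end near (466,412)) by about 0.12 rad, which agrees with the arm readout. Closing the gap.

```bash
cat > ptr.py <<'E'
from h import *
import sys
T=pose();p,d=cams.camera("wrist");cv2.imwrite("pics/"+sys.argv[1],p)
hsv=cv2.cvtColor(p,cv2.COLOR_BGR2HSV);v,u=np.mgrid[:400,:640];P=plane("wrist",np.c_[u.ravel(),v.ravel()],.102,T).reshape(400,640,3)
C=cloud("wrist",d,T);X=P[...,0]-.43995;Y=P[...,1]+.3244;r=np.hypot(X,Y);a=np.pi-np.arctan2(Y,X);flat=abs(C[...,2]-.1015)<.006
tab=(r>.05)&(r<.07)
def rep(n,m):
    if m.sum()>5: w=np.exp(1j*a[m]).mean();print(n,m.sum(),"phi",round(np.angle(w),3))
rep("pointer",(r>.04)&(r<.046)&(hsv[...,2]>120)&(hsv[...,1]<60)&flat)
for n,lo,hi in (("red",(0,120,90),(8,255,255)),("yel",(20,120,120),(35,255,255)),("blue",(105,120,90),(130,255,255))): rep(n,(cv2.inRange(hsv,lo,hi)>0)&tab)
E
python3 ptr.py a0.png
python3 -m jog '[[-0.03,0.02,0,0,0,0,-1],[-0.036,0.02,0,0,0,0,-1],[0,0,0,0,0,0,-1]]' 30;python3 phi.py;python3 ptr.py a1.png
```

```text
pointer 100 phi 1.271
red 684 phi 1.068
yel 164 phi 2.547
blue 564 phi -0.373
time: 35.83
position: [0.423, -0.2946, 0.1097]
eef_rot: [-0.001, -3.14, -0.0]
ft_force: [-1.1, -1.2, 9.7]
width: 0.199
gripper_force: 30.0
xy [ 0.423  -0.2946] r 0.03429435668100422 phi 1.054344035996476 0.1988408909529791 30.000545061193407
pointer 92 phi 1.308
red 682 phi 1.071
yel 150 phi 2.725
blue 589 phi -0.373
```

```bash
python3 -m jog '[[-0.017,0.01,0,0,0,0,-1],[0,0,0,0,0,0,-1],[0,0,0,0,0,0,-1]]' 30;python3 phi.py; python3 - <<'E'
from h import *
p,d=cams.camera("wrist");cv2.imwrite("pics/a2.png",p);a=cv2.resize(p[170:270,290:400],None,fx=5,fy=5,interpolation=cv2.INTER_CUBIC)
cv2.imwrite("pics/a2c.png",a)
E
```

```text
time: 36.25
position: [0.4238, -0.2942, 0.1097]
eef_rot: [-0.001, -3.14, 0.0]
ft_force: [-1.3, -0.4, 10.8]
width: 0.198
gripper_force: 30.0
xy [ 0.4238 -0.2942] r 0.03425437688343434 phi 1.0785089739447091 0.19809272008242015 30.000470336526632
```

View pics/a2c.png

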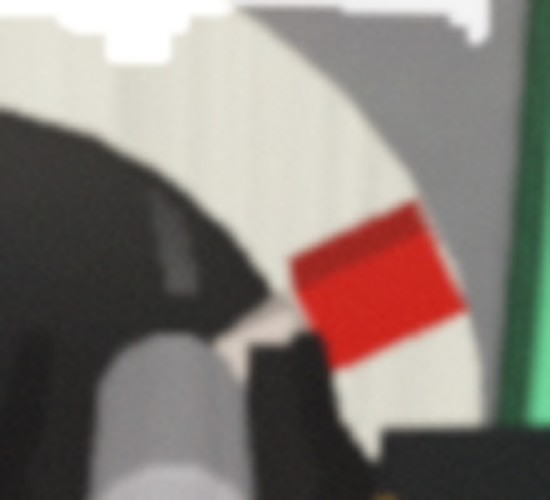

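The pointer tip is near (292,312) and the tab's inner middle near (318,327), so it may still be slightly short. Checking by projection.

```bash
cat > proj.py <<'E'
from h import *
def proj(X,T):
    c=cams.calibration("wrist");K=c["camera_matrix"];M=np.linalg.inv(T@c["mount"]);q=M[:3,:3]@X+M[:3,3]
    r=np.hypot(q[0],q[1]);t=np.arctan2(r,q[2]);return np.array([K[0,2],K[1,2]])+K[0,0]*t*q[:2]/r
def pt(phi,rad,z,w=0,c=(.43995,-.3244)):
    e=np.array([-np.cos(phi),np.sin(phi)]);n=np.array([np.sin(phi),np.cos(phi)]) # n: clockwise tangent
    return np.r_[np.array(c)+rad*e+w*n,z]
E
python3 - <<'E'
from proj import *
T=pose();S=lambda X:((proj(X,T)-[290,170])*5).round(0)
for ph in (1.07,1.09): print("tab",ph,[S(pt(ph,r,.1,w)).tolist() for r,w in ((.05,-.006),(.05,.006),(.068,.006),(.068,-.006))])
for ph in (1.0,1.0785): print("ptr",ph,[S(pt(ph,r,.102,w)).tolist() for r,w in ((.042,-.003),(.05,-.003),(.05,0),(.05,.003))])
print("knob top",S(pt(1.0785,.034,.135)), "knob left/right edges", S(pt(1.0785,.034,.135)+[0,-.009,0]),S(pt(1.0785,.034,.135)+[0,.009,0]), "far edge",S(pt(1.0785,.034,.135)+[-.009,0,0]))
E
```

```text
tab 1.07 [[263.0, 281.0], [308.0, 360.0], [439.0, 294.0], [397.0, 213.0]]
tab 1.09 [[268.0, 288.0], [311.0, 367.0], [443.0, 304.0], [403.0, 222.0]]
ptr 1.0 [[203.0, 319.0], [260.0, 285.0], [273.0, 305.0], [286.0, 324.0]]
ptr 1.0785 [[218.0, 340.0], [278.0, 311.0], [289.0, 331.0], [300.0, 351.0]]
knob top [172. 528.] knob left/right edges [ 84. 528.] [260. 528.] far edge [172. 452.]
```

```bash
python3 -m jog '[[0,0,0,0,0,0,-0.2],[0,0,0,0,0,0,-0.2],[0,0,0,0,0,0,-0.2],[0,0,0,0,0,0,-0.2],[0,0,-0.4,0,0,0,-0.2],[0,0,-0.8,0,0,0,-0.2],[0,0,-0.8,0,0,0,-0.2],[0,0.6,-0.6,0,0,0,-0.2],[0,0.6,0,0,0,0,-0.2],[0,0,0,0,0,0,-0.2]]' 30; cat > clean.py <<'E'
from proj import *
import sys
T=pose();p,d=cams.camera("wrist");cv2.imwrite("pics/"+sys.argv[1],p);C=cloud("wrist",d,T)
hsv=cv2.cvtColor(p,cv2.COLOR_BGR2HSV);v,u=np.mgrid[:400,:640];uv=np.c_[u.ravel(),v.ravel()]
P=lambda z:plane("wrist",uv,z,T).reshape(400,640,3)
H=P(.107);rh=np.hypot(H[...,0]-.44,H[...,1]+.3242)
hm=((rh<.016)&(hsv[...,2]>85)&(C[...,2]<.115)).astype(np.uint8);k,l,st,ce=cv2.connectedComponentsWithStats(hm)
hub=H[l==1+np.argmax(st[1:,4])].mean(0)[:2];print("hub",st[1:,4],hub)
K=P(.135);r=np.hypot(C[...,0]-.44,C[...,1]+.3242)
m=(r<.055)&(C[...,2]>.1325)&(C[...,2]<.139);kn=np.array(cv2.minEnclosingCircle(np.float32(K[m][:,:2]))[0]);kn2=K[m].mean(0)[:2]
for q in (kn,kn2): print("knob",m.sum(),q.round(4),"phi",np.pi-np.arctan2(*(q-hub)[::-1]),np.linalg.norm(q-hub))
Q=P(.102);X=Q[...,:2]-hub;r=np.hypot(X[...,0],X[...,1]);a=np.pi-np.arctan2(X[...,1],X[...,0])
m=(r>.038)&(r<.047)&(hsv[...,2]>130)&(hsv[...,1]<60)&(abs(C[...,2]-.1015)<.008)
if m.sum()>3: print("ptr",m.sum(),np.angle(np.exp(1j*a[m]).mean()),a[m].std())
for n,lo,hi in (("red",(0,120,90),(8,255,255)),("yel",(20,120,120),(35,255,255)),("blue",(105,120,90),(130,255,255))):
    m=(cv2.inRange(hsv,lo,hi)>0)&(r<.08)&(r>.04);print(n,m.sum(),np.angle(np.exp(1j*a[m]).mean()))
u0,v0=proj(np.r_[hub,.1],T).astype(int);cv2.imwrite("pics/c_"+sys.argv[1],cv2.resize(p[max(v0-70,0):v0+70,max(u0-70,0):u0+70],None,fx=4,fy=4,interpolation=cv2.INTER_CUBIC))
E
python3 clean.py b1.png
```

```text
time: 37.55
position: [0.4254, -0.2315, 0.2391]
eef_rot: [-0.007, 3.141, 0.002]
ft_force: [-0.5, -1.1, 0.2]
width: 0.395
gripper_force: 0.0
hub [460   2] [ 0.44033576 -0.32416324]
knob 279 [ 0.4239 -0.2943] phi 1.0688045910863848 0.034064190959171854
knob 279 [ 0.4241 -0.2941] phi 1.0761265064918035 0.03415753956099808
ptr 115 2.3813073922864945 1.303675747309011
red 222 1.0900636719460255
yel 206 -1.9899430803107285
blue 206 -0.37299564951699915
```

View pics/c_b1.png

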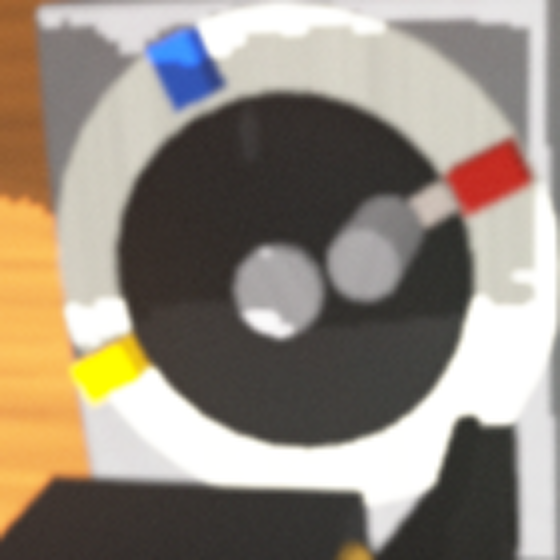

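The clean view shows the pointer (435,205) aligned with the red tab (490,178). The knob angle is 1.072 against a tab at 1.09, with the arm readout at 1.078, so the readout can be trusted. Regrasping and going anticlockwise.

```bash
python3 -m jog '[[0.03,-0.5,0.3,0,0,0,-0.2],[0,-0.6,0.6,0,0,0,-0.2],[0,-0.15,0.6,0,0,0,-0.2],[0,0,0.5,0,0,0,-0.2],[0,0,0.4,0,0,0,-0.2],[0,0,0.18,0,0,0,-0.2],[0,0,0,0,0,0,-0.2]]' 30; python3 -c "
from proj import *
to((.4238,-.2942,.11))
f=lambda a:.68*np.array([np.cos(a),np.sin(a)])
s=1.078-np.arange(0,19)*np.pi/9
for i in range(9): print((f(s[i+1])-f(s[i])).round(3).tolist(),end=',')"
```

```text
time: 38.48
position: [0.4232, -0.2967, 0.1095]
eef_rot: [-0.001, -3.14, -0.0]
ft_force: [0.6, -0.2, 0.5]
width: 0.401
gripper_force: 0.0
tcp [ 0.4232 -0.2967  0.1095] y-heading 1.57 x-heading 3.141 zaxis [-0.001  0.    -1.   ]
 shift units(50mm) [-0.01  0.05 -0.01] 
[0.185, -0.146],[0.124, -0.201],[0.048, -0.231],[-0.034, -0.234],[-0.112, -0.208],[-0.176, -0.157],[-0.219, -0.088],[-0.236, -0.007],[-0.224, 0.074],
```

```bash
python3 -m jog '[[-0.01,0.05,-0.01,0,0,0,-0.2],[0,0,0,0,0,0,-0.2],[0,0,0,0,0,0,-1],[0,0,0,0,0,0,-1],[0,0,0,0,0,0,-1],[0,0,0,0,0,0,-1],[0,0,0,0,0,0,-1]]' 30; python3 phi.py
python3 -m jog '[[0.185,-0.146,0,0,0,0,-1],[0.124,-0.201,0,0,0,0,-1],[0.048,-0.231,0,0,0,0,-1],[-0.034,-0.234,0,0,0,0,-1],[-0.112,-0.208,0,0,0,0,-1],[-0.176,-0.157,0,0,0,0,-1],[-0.219,-0.088,0,0,0,0,-1],[-0.236,-0.007,0,0,0,0,-1],[-0.224,0.074,0,0,0,0,-1],[0,0,0,0,0,0,-1]]' 30; python3 phi.py
```

```text
time: 39.35
position: [0.4244, -0.2941, 0.1107]
eef_rot: [-0.0, 3.141, -0.001]
ft_force: [0.3, -2.0, 1.3]
width: 0.194
gripper_force: 30.0
xy [ 0.4244 -0.2941] r 0.034045784418397076 phi 1.0971742208935193 0.1943103855907907 29.999324711970985
time: 40.6
position: [0.4563, -0.3542, 0.1106]
eef_rot: [0.001, -3.14, -0.0]
ft_force: [-0.0, 3.6, 6.3]
width: 0.198
gripper_force: 30.0
xy [ 0.4563 -0.3542] r 0.034051239159376356 phi 4.2099779293719655 0.19831871803563755 30.00077226664871
```

```bash
python3 -m jog '[[-0.185,0.146,0,0,0,0,-1],[-0.124,0.201,0,0,0,0,-1],[-0.048,0.231,0,0,0,0,-1],[0.034,0.234,0,0,0,0,-1],[0.112,0.208,0,0,0,0,-1],[0.176,0.157,0,0,0,0,-1],[0.219,0.088,0,0,0,0,-1],[0.236,0.007,0,0,0,0,-1],[0.224,-0.074,0,0,0,0,-1],[0,0,0,0,0,0,-1]]' 30; python3 phi.py; python3 -c "
from proj import *
T=pose();d=T[:2,3]-np.array([.43995,-.3244]);a0=np.pi-np.arctan2(d[1],d[0]);a0=np.angle(np.exp(1j*a0))
f=lambda a:.68*np.array([np.cos(a),np.sin(a)])
s=np.linspace(a0,-1.95,10)
for i in range(9): print((f(s[i+1])-f(s[i])).round(3).tolist(),end=',')"
```

```text
time: 41.85
position: [0.4242, -0.2941, 0.1107]
eef_rot: [0.001, 3.139, -0.002]
ft_force: [1.0, -5.8, 1.5]
width: 0.199
gripper_force: 30.0
xy [ 0.4242 -0.2941] r 0.034162930993906604 phi 1.0902056522244146 0.19886567260990376 29.99877013731748
[0.182, -0.138],[0.126, -0.191],[0.056, -0.222],[-0.021, -0.228],[-0.095, -0.208],[-0.159, -0.164],[-0.204, -0.103],[-0.227, -0.029],[-0.224, 0.048],
```

```bash
python3 -m jog '[[0.182,-0.138,0,0,0,0,-1],[0.126,-0.191,0,0,0,0,-1],[0.056,-0.222,0,0,0,0,-1],[-0.021,-0.228,0,0,0,0,-1],[-0.095,-0.208,0,0,0,0,-1],[-0.159,-0.164,0,0,0,0,-1],[-0.204,-0.103,0,0,0,0,-1],[-0.227,-0.029,0,0,0,0,-1],[-0.224,0.048,0,0,0,0,-1],[0,0,0,0,0,0,-1]]' 30; python3 phi.py; python3 -c "
from proj import *
r=.0340
to((.43995-r*np.cos(-1.995),-.3244+r*np.sin(-1.995),.1105))"
```

```text
time: 43.1
position: [0.4518, -0.3562, 0.1107]
eef_rot: [-0.0, -3.14, -0.0]
ft_force: [1.5, 1.8, 5.4]
width: 0.196
gripper_force: 30.0
xy [ 0.4518 -0.3562] r 0.03394434153078985 phi 4.354316083999512 0.19550906118658817 29.99917339067906
tcp [ 0.4518 -0.3562  0.1107] y-heading 1.571 x-heading 3.141 zaxis [-0.002  0.    -1.   ]
 shift units(50mm) [-0.04  0.02  0.  ]
```

```bash
python3 -m jog '[[-0.04,0.02,0,0,0,0,-1],[0,0,0,0,0,0,-1],[0,0,0,0,0,0,-1]]' 30; python3 phi.py
python3 -m jog '[[0,0,0,0,0,0,-0.2],[0,0,0,0,0,0,-0.2],[0,0,0,0,0,0,-0.2],[0,0,0,0,0,0,-0.2],[0,0,-0.4,0,0,0,-0.2],[0,0.2,-0.8,0,0,0,-0.2],[0,0.8,-0.8,0,0,0,-0.2],[0,0.8,-0.6,0,0,0,-0.2],[0,0.8,0,0,0,0,-0.2],[0,0,0,0,0,0,-0.2]]' 30; python3 clean.py b2.png
```

```text
time: 43.48
position: [0.4527, -0.3558, 0.1106]
eef_rot: [-0.002, -3.139, 0.0]
ft_force: [-0.4, -0.1, 6.3]
width: 0.194
gripper_force: 30.0
xy [ 0.4527 -0.3558] r 0.03392177792713845 phi 4.326792883268131 0.19418611911139616 29.999055094085634
time: 44.72
position: [0.455, -0.2211, 0.2408]
eef_rot: [-0.01, 3.141, 0.002]
ft_force: [0.6, -0.2, 0.8]
width: 0.398
gripper_force: 0.0
hub [453] [ 0.44010426 -0.32390719]
knob 233 [ 0.4529 -0.3553] phi 4.324538198250585 0.03391656874285005
knob 233 [ 0.4529 -0.355 ] phi 4.3224973305546905 0.03360145483777179
ptr 13 -2.6655749584417325 0.21271990124636803
red 214 1.1056533038827716
yel 70 -2.012986354701953
blue 199 -0.3730121710065893
```

```bash
python3 -m jog '[[0.03,-0.7,0.2,0,0,0,-0.2],[0,-0.8,0.4,0,0,0,-0.2],[0,-0.8,0.6,0,0,0,-0.2],[0,-0.38,0.6,0,0,0,-0.2],[0,0,0.5,0,0,0,-0.2],[0,0,0.3,0,0,0,-0.2],[0,0,0,0,0,0,-0.2],[0,0,0,0,0,0,-0.2]]' 30; python3 -c "
from h import *
to((.4530,-.3555,.1105))"
```

```text
time: 45.78
position: [0.4536, -0.359, 0.1114]
eef_rot: [-0.001, 3.14, -0.002]
ft_force: [-0.0, 0.0, -0.3]
width: 0.401
gripper_force: 0.0
tcp [ 0.4536 -0.359   0.1114] y-heading 1.571 x-heading -3.141 zaxis [ 0.001 -0.001 -1.   ]
 shift units(50mm) [0.01 0.07 0.02]
```

```bash
python3 -m jog '[[0.01,0.07,0.01,0,0,0,-0.2],[0,0,0,0,0,0,-0.2],[0,0,0,0,0,0,-1],[0,0,0,0,0,0,-1],[0,0,0,0,0,0,-1],[0,0,0,0,0,0,-1],[0,0,0,0,0,0,-1]]' 30; python3 phi.py
python3 -m jog '[[-0.03,0.012,0,0,0,0,-1],[0,0,0,0,0,0,-1],[0,0,0,0,0,0,-1]]' 30; python3 phi.py
```

```text
time: 46.65
position: [0.4527, -0.3557, 0.1102]
eef_rot: [0.0, 3.141, -0.002]
ft_force: [-0.0, -2.6, -0.4]
width: 0.197
gripper_force: 30.0
xy [ 0.4527 -0.3557] r 0.03379337246494211 phi 4.324927256916128 0.19679233055239198 29.99874251894653
time: 47.02
position: [0.4541, -0.3551, 0.1101]
eef_rot: [0.0, 3.141, -0.002]
ft_force: [0.9, -4.9, -0.2]
width: 0.196
gripper_force: 30.0
xy [ 0.4541 -0.3551] r 0.03375172073321067 phi 4.281182430177067 0.19599610287705185 29.998165536671877
```

```bash
python3 -m jog '[[0,0,0,0,0,0,-1],[0,0,0,0,0,0,-1],[0,0,0,0,0,0,-1],[0,0,0,0,0,0,-1],[0,0,0,0,0,0,-1]]' 30; python3 phi.py; python3 -c "
from proj import *
f=lambda a:.68*np.array([np.cos(a),np.sin(a)])
s=np.linspace(-2.0,-.42,6)
for i in range(5): print((f(s[i+1])-f(s[i])).round(3).tolist(),end=',')"
```

```text
time: 47.65
position: [0.4543, -0.355, 0.1102]
eef_rot: [-0.0, 3.141, -0.002]
ft_force: [0.1, -4.7, -0.9]
width: 0.199
gripper_force: 30.0
xy [ 0.4543 -0.355 ] r 0.033769305346470754 phi 4.274134165790491 0.19885083017680136 29.99800424091518
[0.206, -0.057],[0.214, 0.01],[0.2, 0.076],[0.167, 0.134],[0.117, 0.179],
```

```bash
python3 -m jog '[[0.206,-0.057,0,0,0,0,-1],[0.214,0.01,0,0,0,0,-1],[0.2,0.076,0,0,0,0,-1],[0.167,0.134,0,0,0,0,-1],[0.117,0.179,0,0,0,0,-1],[0,0,0,0,0,0,-1],[0,0,0,0,0,0,-1]]' 30; python3 phi.py; python3 -c "
from h import *
to((.43995-.034*np.cos(.383),-.3244-.034*np.sin(.383),.1105))"
```

```text
time: 48.52
position: [0.4079, -0.3355, 0.11]
eef_rot: [0.002, -3.139, -0.006]
ft_force: [-4.6, 0.8, 6.5]
width: 0.191
gripper_force: 30.0
xy [ 0.4079 -0.3355] r 0.03392199729928723 phi 5.949206123778826 0.19053320209003716 29.998904038220644
tcp [ 0.4079 -0.3355  0.11  ] y-heading 1.572 x-heading -3.14 zaxis [-0.003  0.004 -1.   ]
 shift units(50mm) [-0.01 -0.03 -0.01]
```

```bash
python3 -m jog '[[0,0,0,0,0,0,-1],[0,0,0,0,0,0,-1]]' 30; python3 phi.py; python3 -m jog '[[-0.012,-0.032,0,0,0,0,-1],[0,0,0,0,0,0,-1],[0,0,0,0,0,0,-1],[0,0,0,0,0,0,-1]]' 30; python3 phi.py
```

```text
time: 48.78
position: [0.408, -0.3357, 0.11]
eef_rot: [0.001, -3.139, -0.005]
ft_force: [-4.2, 1.1, 7.5]
width: 0.195
gripper_force: 30.0
xy [ 0.408  -0.3357] r 0.03392977656371719 phi 5.943599127119311 0.19527410599094663 29.999027852900326
time: 49.28
position: [0.4087, -0.3375, 0.11]
eef_rot: [0.001, -3.139, -0.005]
ft_force: [-4.1, -0.1, 5.8]
width: 0.201
gripper_force: 30.0
xy [ 0.4087 -0.3375] r 0.03391659731568351 phi 5.886437930964625 0.20079505542849468 29.998893938027322
```

```bash
python3 -m jog '[[0,0,0,0,0,0,-1],[0,0,0,0,0,0,-0.2],[0,0,0,0,0,0,-0.2],[0,0,0,0,0,0,-0.2],[0,0,-0.4,0,0,0,-0.2],[0,0.2,-0.8,0,0,0,-0.2],[-0.2,0.7,-0.8,0,0,0,-0.2],[-0.2,0.7,-0.6,0,0,0,-0.2],[0,0,0,0,0,0,-0.2],[0,0,0,0,0,0,-0.2]]' 30; python3 clean.py b3.png
```

```text
time: 50.52
position: [0.4289, -0.259, 0.2395]
eef_rot: [0.0, -3.141, -0.0]
ft_force: [-0.1, -0.2, -0.6]
width: 0.401
gripper_force: 0.0
hub [469] [ 0.4401105 -0.3242629]
knob 271 [ 0.4091 -0.3371] phi 5.890875165585692 0.03360144221696756
knob 271 [ 0.4088 -0.3374] phi 5.884840113054721 0.03395046283328004
ptr 92 -1.181791444586631 1.1737407079507052
red 207 1.0846615968520872
yel 216 -1.9953516444952368
blue 205 -0.38011187354407994
```

View pics/c_b3.png

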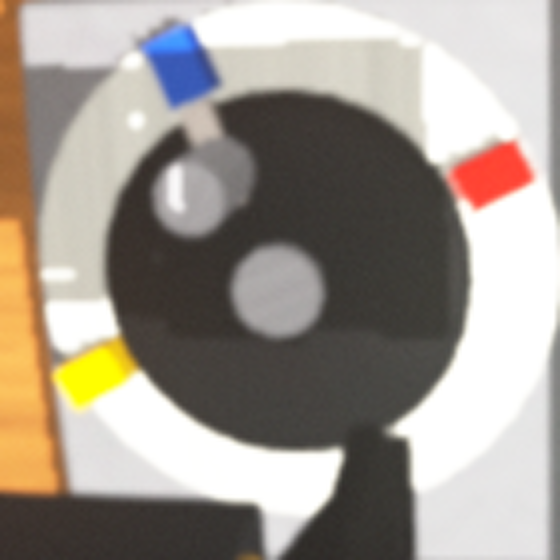

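The pointer (203,122) is aligned with the blue tab (180,65), measured -0.395 against -0.38. Now the bolt: push it from its -y side with closed fingers.

```bash
python3 -m jog '[[-0.4,-0.4,0,0,0,0,-1],[-0.8,-0.7,0,0,0,0,-1],[-0.8,-0.7,0,0,0,0,-1],[-0.46,-0.32,0,0,0,0,-1],[0,0,0.3,0,0,0,-1],[0,0,0.6,0,0,0,-1],[0,0,0.6,0,0,0,-1],[0,0,0.5,0,0,0,-1],[0,0,0.29,0,0,0,-1],[0,0,0,0,0,0,-1]]' 30; python3 - <<'E'
from h import *
to((.552,-.3285,.125))
p,d=cams.camera("side");C=cloud("side",d);hsv=cv2.cvtColor(p,cv2.COLOR_BGR2HSV)
m=(cv2.inRange(hsv,(0,120,90),(8,255,255))>0)&(abs(C[...,0]-.55)<.03)&(C[...,2]>.11)&(C[...,1]>-.34)&(C[...,1]<-.24);print("grip",m.sum(),C[m].mean(0))
E
```

```text
time: 51.82
position: [0.5509, -0.3642, 0.1239]
eef_rot: [-0.001, -3.139, -0.003]
ft_force: [-0.2, -0.4, -0.3]
width: 0.005
gripper_force: 0.0
tcp [ 0.5509 -0.3642  0.1239] y-heading 1.57 x-heading 3.141 zaxis [-0.003  0.002 -1.   ]
 shift units(50mm) [-0.02  0.71 -0.02] 
grip 54 [ 0.55043017 -0.31132029  0.13776176]
```

```bash
python3 -m jog '[[0,0.3,0,0,0,0,-1],[0,0.3,0,0,0,0,-1],[0,0.2,0,0,0,0,-1],[0,0.2,0,0,0,0,-1],[0,0.2,0,0,0,0,-1],[0,0.1,0,0,0,0,-1],[0,0,0,0,0,0,-1]]' 30
python3 -m jog '[[0,0.06,0,0,0,0,-1],[0,0.06,0,0,0,0,-1],[0,0.06,0,0,0,0,-1],[0,0,0,0,0,0,-1]]' 30
```

```text
time: 52.75
position: [0.5522, -0.299, 0.1255]
eef_rot: [0.001, -3.141, -0.002]
ft_force: [-0.2, 0.5, 0.3]
width: 0.004
gripper_force: 0.0
time: 53.25
position: [0.552, -0.2938, 0.1255]
eef_rot: [0.002, 3.141, -0.007]
ft_force: [1.5, -7.4, -1.6]
width: 0.004
gripper_force: 3.2
```

```bash
python3 -m jog '[[0,0.06,0,0,0,0,-1],[0,0.06,0,0,0,0,-1],[0,0,0,0,0,0,-1]]' 30;python3 -m jog '[[0,0.05,0,0,0,0,-1],[0,0,0,0,0,0,-1]]' 30; python3 - <<'E'
from h import *
p,d=cams.camera("side");cv2.imwrite("pics/sb.png",cv2.resize(p[200:400,300:500],None,fx=3,fy=3));C=cloud("side",d);hsv=cv2.cvtColor(p,cv2.COLOR_BGR2HSV)
m=(cv2.inRange(hsv,(0,120,90),(8,255,255))>0)&(abs(C[...,0]-.55)<.03)&(C[...,2]>.11)&(C[...,1]>-.34)&(C[...,1]<-.22);print("grip",m.sum(),C[m].mean(0))
E
```

```text
time: 53.62
position: [0.5519, -0.2935, 0.1259]
eef_rot: [0.008, 3.138, -0.02]
ft_force: [2.8, -16.9, -7.0]
width: 0.003
gripper_force: 7.5
time: 53.88
position: [0.5519, -0.2934, 0.126]
eef_rot: [0.01, 3.137, -0.026]
ft_force: [3.5, -20.3, -8.9]
width: 0.007
gripper_force: 9.2
grip 80 [ 0.54309421 -0.27494666  0.13905989]
```

```bash
python3 -m jog '[[0,-0.3,0,0,0,0,-1],[0,-0.6,0,0,0,0,-1],[0,-0.6,0,0,0,0,-1],[0,0,-0.5,0,0,0,-1],[0,0,-0.8,0,0,0,-1],[0,0,-0.8,0,0,0,-1],[0,-0.8,-0.6,0,0,0,-1],[0,-0.8,0,0,0,0,-1],[0,-0.8,0,0,0,0,-1],[0,0,0,0,0,0,-1]]' 30
python3 - <<'E'
from h import *
p,d=cams.camera("side");C=cloud("side",d)
m=(C[...,0]>.37)&(C[...,0]<.57)&(C[...,1]>-.22)&(C[...,1]<0)&(C[...,2]>.085)&(C[...,2]<.15)
print("lid z",np.percentile(C[m][:,2],[5,50,95]))
p,d=cams.camera("top");C=cloud("top",d);hsv=cv2.cvtColor(p,cv2.COLOR_BGR2HSV)
m=(cv2.inRange(hsv,(0,120,90),(8,255,255))>0)&(abs(C[...,0]-.55)<.03)&(C[...,2]>.11)&(C[...,1]>-.34)&(C[...,1]<-.22);print("grip",m.sum(),C[m].mean(0))
q=C[(abs(C[...,0]-.4425)<.05)&(abs(C[...,1]-.2723)<.05)&(C[...,2]>.01)];print("bearing",q.mean(0))
cv2.imwrite("pics/topf.png",p)
E
```

```text
time: 55.18
position: [0.5503, -0.4799, 0.2593]
eef_rot: [-0.007, -3.139, -0.001]
ft_force: [-0.9, -0.0, -0.8]
width: 0.004
gripper_force: 0.0
lid z [0.09614642 0.09831418 0.10024362]
grip 50 [ 0.55208181 -0.27270015  0.1465474 ]
bearing [0.44239191 0.27210153 0.02159566]
```

View pics/topf.png

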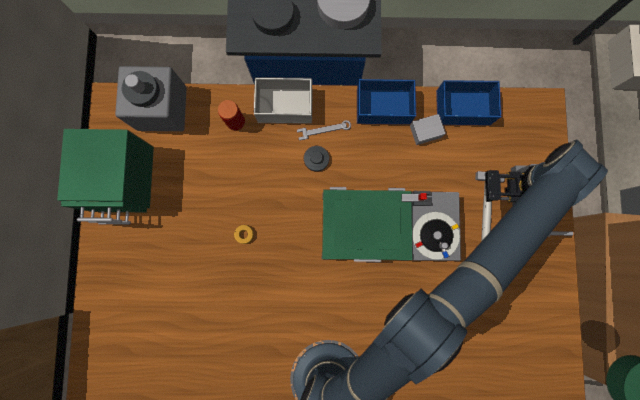

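The final view shows the lid shut, the bolt thrown at (423,197), the dial at blue, and the ring and gear blank undisturbed, with no parts left on the bench.

```bash
python3 -c "
from station import arm
print(arm.job_done())"
```

```text
the job is handed in; nothing more can be done
None
```

I handed the job in: the jaws, knob and cone (the only parts present) are in the chest, the lid is shut, red–yellow–blue is dialled with the dial left at blue, and the bolt is home. The dial first rested about 0.035 rad short of yellow; after checking, I nudged it on and rested it again there before going to blue.

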